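Mark a batch of coin-box fronts in the hand press

TASK

Take all the aluminium coin-box fronts from the blue mat and load them on the bed of the blue marking press, long side pointing from you to the back fence, side by side without gaps, the row pushed square and flush into the corner of the brass back and side fences; then lay the orange hold-down bar across the two notched supports and let go of it. Press the red-handled lever right down to its stop, hold it there for a second and let it return fully by its spring. Then put the bar back lengthwise on its black rubber pad and lay all the fronts flat in the green tray, leaving the bottle, cup and jar undisturbed.

Things in the scene. Friction and masses are not known exactly. Their poses are not given: they have to be found in the camera images.
- press: Marking press, fixed: blue base slab 30 mm high, own x -75 to 105, y -200 to 125 mm. Origin on the counter top; z up, x to the back fence (away from the robot, give or take the yaw), y to the side fence. Steel bed on the slab's top, z = 30. A front flush in the row has its origin at x = 0 and, counted from the corner, y = 62, 6 or -50 mm.
- corner (a point): Inner corner of the two brass fences, on the bed (press x 55, y 90, z 30 mm; axes as the press). Back fence along y from here (200 mm long, to press y -100), side fence along -x (73 mm long); both stand 16 mm above the bed.
- bar_seat (a point): Where the laid bar's origin belongs: press x -36, y 0, z 42 mm; axes as the press. Supports: two dark steel blocks at y = +108 and -108 mm from here, 18 mm wide in y, each with a notch 28 mm wide in x, floor at this height, walls 9 mm thick and 14 mm high. The laid bar passes 2 mm over the plates, on the robot's side of the lock blocks.
- lever (a joint): Press lever, rad: 0 at rest (sprung up), 0.9 at the stop (fully down). Turns about a shaft along press y at press x 80, z 62 mm, behind the back fence. 3 N at the handle starts it, about 10 N holds it at the stop; its spring brings it back in 1 s. At the stop three stamp arms on the shaft hang 1 to 2 mm over the plates at x = 30.
- stamp (a point): Tip of the middle one of three stamp arms (at press y 62, 6 and -50 mm) that swing with the lever. At rest they overhang the bed beyond press x = 24 mm, 78 to 110 mm above the counter. So lower a front onto the bed, or lift it off, with its origin at press x = -40 mm or nearer the robot, and slide it under them to the back fence.
- lever_grip (a point): Centre of the lever's red handle: a bar of 20 mm diameter, 80 mm long along the press's y, 140 mm from the shaft, at press y -175 mm. At rest it is at press x 4, z 180 mm, at the stop at x -59, z 76 mm. Can be pushed down from above along this arc. The point turns with the lever.
- bar: Hold-down bar, orange: 20 (own x) x 250 (own y) x 16 mm, with a black grip block on top in its middle, 20 (x) x 40 (y) mm, from 16 up to 74 mm above the underside; grip its upper part (closing along own x, 20 mm), so that the fingertips stay above the fronts' lock blocks. 0.25 kg. The same either way round. Origin: centre of the underside; z up.
- front_a: Coin-box front: bright aluminium plate 110 (own x) x 56 (own y) x 10 mm with a black lock block standing in its middle, 30 (x) x 24 (y) mm, from the plate's top up to 50 mm above the underside; grip it by the block's 24 mm (closing along own y). The same either way round. 0.12 to 0.28 kg. Origin: centre of the underside. 2 or 3 are present; an absent one reads None from the start.
- front_b: As front_a.
- front_c: As front_a.
- mat: Blue mat, fixed, 280 (own x) x 150 (own y) x 4 mm, on which the fronts lie at the start, roughly with their long side along its y. Origin: centre of its underside, on the counter. It lies on the left or the right of the press, the tray on the other side.
- tray: Green open tray, fixed: outside 270 (own x) x 166 (own y) x 25 mm high, walls and floor 5 mm, inside 260 x 156 mm. Origin: centre of the underside. The three fronts fit side by side with their long side along the tray's y, e.g. at tray x = -80, 0 and 80 mm.
- pad: Black rubber pad, fixed, 80 (own x) x 290 (own y) x 4 mm, in front of the press, between it and the robot; the bar lies on it lengthwise at the start. Origin: centre of the underside.
- detergent: Bystander: yellow bottle, 68 mm diameter, 170 mm high. Origin at the underside.
- coin_cup: Bystander: steel cup, 76 mm diameter, 80 mm high. Origin at the underside.
- jar: Bystander: small amber jar with a steel lid behind the press, 56 mm diameter, 70 mm high. Origin at the underside.
There are look-alikes about, which are no part of the job. Leave any purple look-alike of the front_c alone.

How it is judged:
By the outcome, as a careful person would: the job done as asked, in the order asked, and still so for the second after the job is handed in, with the robot touching nothing.
Of front_a, front_b, front_c only 2 to 3 are there at a start; the rules pass over those that are not, and their reading is None.
At some moment in a run one of front_a, front_b, front_c may be knocked a few centimetres aside while the robot is not near it.
It also fails if it takes over 210 s, if anything falls off the work surface, if the arm or the gripper's body presses on something with over 40 N, if the wrist force passes 120 N, or if a joint passes its speed limit or range.

ROBOT

A 7-joint arm with a two-finger parallel gripper is mounted at the origin on the work surface. World frame = base frame: x ahead of the robot, y to its left, z up, the work surface at z = 0. Lengths are in mm, angles in rad, forces in N, time in s.
With the tool pointing down it reaches from about 400 to 900 mm from the base axis. Payload 5.5 kg.
Tool frame: the origin (TCP) lies at the very end of the fingers, on their centre line; the grasp point (between the pads) lies 19 mm behind it; z points along the fingers, y is the line along which they close (so a half turn about z gives the same grasp; the last joint's range is limited). The gripper opens to 85 mm and grips with 20 to 120 N. Pads are 22 mm wide; open, the fingers measure 114 mm over their backs; the gripper's body (76 mm by 85 mm) begins 54 mm behind the grasp point. The pads swing forward as they close: fully open they stand 13 mm farther back than shut.
Start: joints at [1.425, 0.501, -0.427, 1.55, 0.221, 1.138, -0.21], TCP at [258.412, -596.425, 231.31] pointing down, gripper open.
Joint ranges: [-2.88, 2.88], [-0.31, 2.03], [-1.54, 1.56], [0.2, 2.42], [-1.41, 4.55], [0.19, 2.02], [-2.57, 2.57]. Speed limits (rad/s): [2.57, 2.57, 3.14, 3.14, 3.14, 3.14, 3.14].

INTERFACE

Orientations are given as a unit quaternion [x, y, z, w].
In Python, from bench import r, imaging, job gives the robot as it stands.
- The arm moves only by the shell command python3 -m jog 'ROWS'. ROWS is JSON, a list of rows, each a list of 7 numbers: the shift along the world's x, y, z normalised to -1 to 1, where 1 is 0.2 m, then the turn, a rotation vector about the world's x, y, z normalised to -1 to 1, where 1 is pi rad, then the opening, from 0 (shut) to 1 (fully open). A call has 1 to 5 rows; each row is the pose to reach, as a shift and turn from the pose commanded when the call began, turning the shorter way round; what a row does not reach only later rows make up. A row lasts 1/10 s, in which the tool goes at most 50 mm and 8.59 degrees, less where a joint would pass 70% of its speed; a pose out of reach is approached as far as the arm can. A call with a number of a shift or a turn outside -1 to 1 is refused whole. A call with a gripper value outside its range is refused whole. The fingers move at their own pace and stop on an object; the grip force is fixed at half the most. Time passes only in rows, so rows that repeat a pose let the fingers close. It gives the time, the measured TCP pose, the force, the opening and the grip force at its end, in the units of the state.
- r.sense(): the state, without advancing time (a new reading comes with each control period).
- imaging.grab_frame(name): name is "side" or "top"; returns a dict with "pixels" (420x560x3 uint8, red, green, blue), "fx", "fy", "cx", "cy" (pixels), "dist" ([k1, k2, p1, p2, k3] as OpenCV has them; the pictures are not rectified), "world_from_camera" (4x4, takes a point from camera to world coordinates). Camera axes: x right, y down, z forward; pixel columns grow to the right and rows downward; lengths in mm; the calibration is good to about 2 mm. A picture is of the moment at which its call begins. There is no depth.
- job.hand_in(): hands the job in; it is judged then, once.
The state is a dict: "time_s": time; "joint_positions": joint angles; "joint_vel": joint speeds; "effort": joint torques, N m; "eef_pos": TCP position; "tool_rot": TCP orientation; "contact_force": force on the tool from outside, world axes, zero at the start; "wrist_torque": the same for the moment, N m; "opening": finger opening in mm; "gripper_force": force on a finger pad.
Only numpy, scipy, OpenCV 4.12 (cv2) and the standard library are available. Lean on these libraries where they do the work, as an engineer would, in place of code of your own. Each camera call takes 0.05 s, during which the arm holds its last target. There are 200 camera calls.

## Working session

There is one attempt and no reset: what is moved stays moved. The work goes in short steps, Python scripts to look and compute and a shell command to move; the robot and the scene stay as the last step left them, time stands still between calls to the robot, and variables do not carry over. Pictures are saved under pics/ and viewed, at most 14 in all, crops included, and the job is handed in when it is done.

```bash
ls; mkdir -p pics; python3 - <<'E'
from bench import r, imaging, job
import cv2, json, numpy as np, pickle
for n in("top","side"):
    f=imaging.grab_frame(n); pickle.dump(f,open(n+".pkl","wb"))
    cv2.imwrite(f"pics/{n}0.png",cv2.cvtColor(f["pixels"],cv2.COLOR_RGB2BGR))
    print(n,f["fx"],f["cx"],f["cy"],f["dist"],np.round(f["world_from_camera"],3).tolist())
s=r.sense();print(s)
E
```

```text
pics
top 494.5579230211253 278.2046452249165 216.67946877385813 [-0.09393984  0.          0.          0.          0.        ] [[-0.017, -0.983, 0.183, 366.392], [-1.0, 0.014, -0.015, -74.463], [0.012, -0.184, -0.983, 1341.083], [0.0, 0.0, 0.0, 1.0]]
side 519.0233283975734 281.0638789610751 214.39940794601114 [-0.12730893  0.          0.          0.          0.        ] [[-0.993, -0.092, 0.074, 469.997], [-0.118, 0.716, -0.688, 943.215], [0.01, -0.692, -0.722, 1226.786], [0.0, 0.0, 0.0, 1.0]]
{'time_s': 0.1, 'joint_positions': array([ 1.42521884,  0.5017422 , -0.42678607,  1.551329  ,  0.2208233 ,
        1.1382643 , -0.2102755 ]), 'joint_vel': array([-1.57286405e-03, -4.52305644e-05, -1.49200516e-03, -9.10494072e-04,
        1.20006289e-05, -7.00176635e-04,  1.88764530e-03]), 'effort': array([-1.11101480e-02, -5.70816171e+01, -5.83847120e+00, -2.81748265e+01,
        1.04911262e-02,  5.64709859e-03, -4.68781093e-05]), 'eef_pos': array([ 258.07537714, -595.91696244,  230.37545568]), 'tool_rot': array([ 9.79178740e-01,  2.02998230e-01, -1.53380020e-04, -8.30492704e-04]), 'contact_force': array([-0.19961273,  1.05887272, -0.45297668]), 'wrist_torque': array([0.01520779, 0.04507942, 0.03278407]), 'gripper_force': 0.0, 'opening': 85.56578470935081}
```

View pics/top0.png

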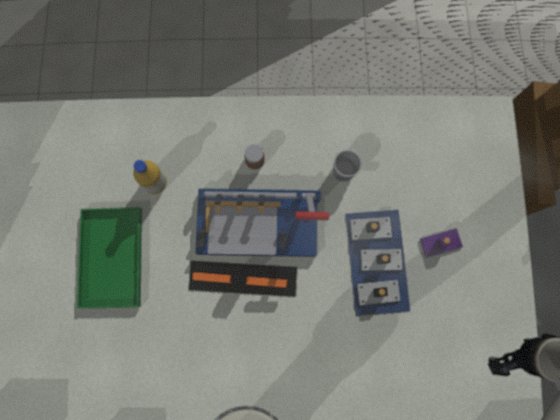

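View pics/side0.png

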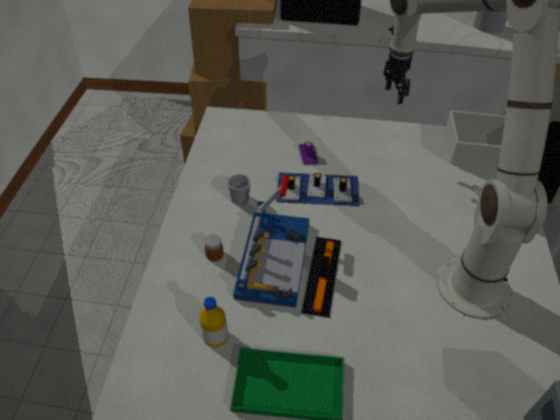

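```bash
cat > h.py <<'E'
import cv2, numpy as np, pickle
def cam(f):
    K=np.array([[f["fx"],0,f["cx"]],[0,f["fy"],f["cy"]],[0,0,1.]]);return K,np.array(f["dist"],float),np.array(f["world_from_camera"])
def ray(f,uv,z):
    K,d,T=cam(f);p=cv2.undistortPoints(np.array(uv,float).reshape(-1,1,2),K,d).reshape(-1,2)
    v=np.c_[p,np.ones(len(p))]@T[:3,:3].T;o=T[:3,3];return (o+v*((z-o[2])/v[:,2])[:,None])[:,:2]
def px(f,P):
    K,d,T=cam(f);M=np.linalg.inv(T);rv,_=cv2.Rodrigues(M[:3,:3]);return cv2.projectPoints(np.array(P,float).reshape(-1,1,3),rv,M[:3,3],K,d)[0].reshape(-1,2)
def grab(n,save=None):
    from bench import imaging
    f=imaging.grab_frame(n)
    if save: crop(f,save,0,0,560,420,1)
    return f
def crop(f,name,x0,y0,x1,y1,s):
    im=cv2.cvtColor(f["pixels"],cv2.COLOR_RGB2BGR)[y0:y1,x0:x1]
    cv2.imwrite("pics/"+name+".png",cv2.resize(im,None,fx=s,fy=s,interpolation=cv2.INTER_CUBIC))
def blobs(f,lo,hi,z,roi=None,amin=30):
    """HSV mask blobs: minAreaRect of the contour cast on plane z -> (pixel, centre, sizes, long-side angle deg)"""
    m=cv2.inRange(cv2.cvtColor(f["pixels"],cv2.COLOR_RGB2HSV),np.array(lo),np.array(hi))
    if roi: k=np.zeros_like(m);k[roi[1]:roi[3],roi[0]:roi[2]]=1;m*=k
    out=[]
    for c in cv2.findContours(m,cv2.RETR_EXTERNAL,cv2.CHAIN_APPROX_NONE)[0]:
        if cv2.contourArea(c)<amin: continue
        w=ray(f,c.reshape(-1,2),z).astype(np.float32);(cx,cy),(a,b),t=cv2.minAreaRect(w)
        if a<b:a,b,t=b,a,t+90
        out.append((c.reshape(-1,2).mean(0).round(1).tolist(),[round(float(cx),1),round(float(cy),1)],[round(float(a),1),round(float(b),1)],round(float((t+90)%180-90),1)))
    return out
E
python3 - <<'E'
from h import *
f=pickle.load(open("top.pkl","rb"))
crop(f,"c1",185,180,475,325,2.75)
def p(n,*a,**k):
    for b in blobs(f,*a,**k): print(n,*b)
p("green",(50,100,30),(80,255,255),12)
p("blue30",(100,120,40),(125,255,255),30,roi=(190,180,330,260),amin=60)
p("mat",(100,120,40),(125,255,255),4,roi=(335,200,420,320),amin=60)
p("orange",(5,150,100),(18,255,255),20,roi=(180,255,310,300))
p("red",(0,130,100),(4,255,255),180,roi=(280,200,340,225));p("red",(172,130,100),(179,255,255),180,roi=(280,200,340,225))
p("black",(0,0,0),(179,255,45),4,roi=(180,255,310,300),amin=200)
p("plate",(0,0,140),(179,60,255),14,roi=(345,210,410,312))
p("block",(0,0,0),(179,255,70),54,roi=(350,215,402,307),amin=8)
p("purple",(125,80,40),(165,255,255),10)
E
```

```text
green [109.4, 257.4] [510.4, 365.9] [267.7, 168.2] 0.9
orange [266.0, 281.7] [437.8, -60.0] [106.3, 20.9] 84.5
orange [211.2, 277.2] [451.9, 85.9] [99.5, 20.9] 84.1
red [312.1, 214.3] [587.5, -173.6] [72.0, 10.6] 86.7
black [234.6, 278.6] [449.5, 4.0] [281.8, 75.0] 85.9
plate [391.6, 265.0] [475.6, -400.2] [34.1, 14.0] -52.4
plate [346.2, 259.7] [494.6, -280.1] [175.9, 13.5] -2.2
plate [383.6, 230.4] [569.8, -383.3] [49.9, 20.8] -43.7
plate [405.7, 234.2] [555.9, -442.1] [143.9, 28.1] -0.8
block [376.9, 292.9] [401.9, -347.0] [22.4, 22.2] 12.4
block [370.9, 301.9] [376.8, -336.8] [117.3, 44.5] 69.2
block [371.6, 276.4] [444.1, -333.2] [45.9, 24.9] -75.5
block [382.1, 260.2] [489.6, -367.7] [32.0, 21.1] 88.9
block [369.4, 228.3] [571.1, -335.5] [22.3, 14.7] 37.6
purple [441.6, 241.2] [535.9, -541.9] [105.5, 50.9] -76.2
```

View pics/c1.png

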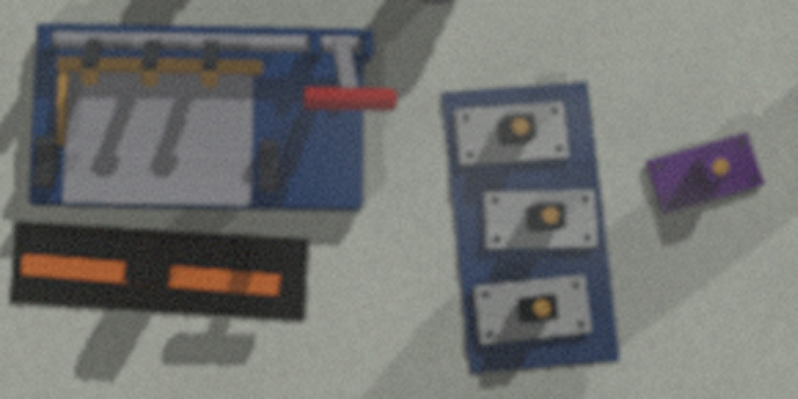

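```bash
python3 - <<'E'
from h import *
f=pickle.load(open("top.pkl","rb"));g=pickle.load(open("side.pkl","rb"))
hsv=cv2.cvtColor(f["pixels"],cv2.COLOR_RGB2HSV)
for n,(u,v) in dict(plate=(357,221),blue=(380,305),blueP=(300,245),shad=(372,246),counter=(330,300),bed=(240,245),pad=(240,285),brass=(240,204),knob=(374,226)).items(): print(n,hsv[v,u])
def hull(f,lo,hi,z,roi,kern=3):
    m=cv2.inRange(cv2.cvtColor(f["pixels"],cv2.COLOR_RGB2HSV),np.array(lo),np.array(hi))
    k=np.zeros_like(m);k[roi[1]:roi[3],roi[0]:roi[2]]=1;m*=k
    m=cv2.morphologyEx(m,cv2.MORPH_OPEN,np.ones((kern,kern)))
    pts=cv2.findNonZero(m).reshape(-1,2);w=ray(f,pts,z).astype(np.float32);R=cv2.minAreaRect(w);print(np.round(R[0],1),np.round(R[1],1),round(R[2],2)); return R
print("press");R=hull(f,(100,110,30),(130,255,255),30,(185,180,330,265));print(cv2.boxPoints(R).round(1).tolist())
print("mat");hull(f,(100,110,30),(130,255,255),4,(335,200,420,325))
print("tray");hull(f,(50,100,20),(85,255,255),25,(60,190,160,320))
print("pad");hull(f,(0,0,0),(179,255,50),4,(180,255,310,305))
print("knob54")
for b in blobs(f,(10,100,90),(28,255,255),54,roi=(345,210,470,312),amin=6):print(b)
print("knob side")
for b in blobs(g,(10,100,90),(28,255,255),54,roi=(270,130,370,205),amin=4):print(b)
for roi in((345,210,403,244),(355,245,410,275),(352,276,406,312)):
    for b in blobs(f,(0,0,85),(179,95,255),14,roi=roi,amin=60):print("plate",b)
E
```

```text
plate [ 75   7 141]
blue [106  79  61]
blueP [109 102  95]
shad [110  59  95]
counter [ 41  13 153]
bed [133  13 133]
pad [173  26  39]
brass [ 9 27 65]
knob [ 19 108 146]
press
[587.2 -32. ] [269.3 144.8] 88.51
[[511.29998779296875, -164.6999969482422], [656.0999755859375, -168.5], [663.0999755859375, 100.69999694824219], [518.2999877929688, 104.5]]
matTraceback (most recent call last):
  File "<stdin>", line 11, in <module>
  File "<stdin>", line 9, in hull
AttributeError: 'NoneType' object has no attribute 'reshape'
```

```bash
cat >> h.py <<'E'
def rect(f,m,z,roi,kern=3,amin=50,hull=True):
    k=np.zeros(m.shape,np.uint8);k[roi[1]:roi[3],roi[0]:roi[2]]=1;m=cv2.morphologyEx(m.astype(np.uint8)*k,cv2.MORPH_OPEN,np.ones((kern,kern)))
    n,L,st,ce=cv2.connectedComponentsWithStats(m);out=[]
    ids=[[i] for i in range(1,n) if st[i,4]>=amin]
    if hull: ids=[sum(ids,[])]
    for i in ids:
        cs=cv2.findContours(np.isin(L,i).astype(np.uint8),cv2.RETR_EXTERNAL,cv2.CHAIN_APPROX_NONE)[0]
        (c,(a,b),t)=cv2.minAreaRect(ray(f,np.concatenate(cs).reshape(-1,2),z).astype(np.float32))
        if a<b:a,b,t=b,a,t+90
        out.append((np.round(c,1).tolist(),round(a,1),round(b,1),round((t+90)%180-90,1)))
    return out
def rgb(f): return cv2.GaussianBlur(f["pixels"],(3,3),0).astype(int)
E
python3 - <<'E'
from h import *
f=pickle.load(open("top.pkl","rb"));g=pickle.load(open("side.pkl","rb"))
R,G,B=np.moveaxis(rgb(f),2,0);V=np.max(rgb(f),2);S=V-np.min(rgb(f),2)
blue=(B-R>17)&(B-G>4)
print("press",rect(f,blue,30,(185,180,328,265)))
print("mat",rect(f,blue,4,(338,200,418,325)))
print("tray",rect(f,(G-R>12)&(G-B>8),25,(60,190,160,320)))
print("pad",rect(f,V<70,4,(180,258,305,305)))
print("barorange",rect(f,R-B>35,20,(180,258,305,305)))
print("red",rect(f,R-G>35,180,(280,200,340,230),2))
print("brass",rect(f,(R-B>10),46,(195,195,290,240),2))
print("plates",rect(f,(V>85)&(S<26),14,(348,212,405,309),amin=60,hull=False))
print("knob",rect(f,(R-B>35),54,(345,210,470,312),2,6,False))
R,G,B=np.moveaxis(rgb(g),2,0)
print("knob side",rect(g,(R-B>25)&(R-G<60),54,(270,130,370,205),1,4,False))
E
```

```text
press [([599.0, -41.4], 332.3, 179.0, 88.2)]
mat [([488.0, -362.6], 275.9, 146.7, 3.6)]
tray [([509.7, 361.1], 273.0, 174.3, 0.8)]
pad [([449.8, 4.4], 286.1, 80.2, 86.3)]
barorange [([445.0, 11.2], 254.0, 24.6, 84.5)]
red [([584.8, -176.0], 76.9, 17.0, 89.2)]
brass [([607.5, -0.7], 197.7, 84.0, 89.1)]
plates [([540.1, -359.9], 173.9, 155.2, -3.5), ([450.0, -287.7], 171.6, 16.1, -2.2), ([407.3, -361.0], 114.3, 60.3, -85.8)]
knob [([577.6, -351.1], 11.0, 10.7, -3.0), ([534.0, -544.7], 11.1, 8.2, -4.4), ([489.5, -374.5], 13.4, 10.5, 88.9), ([402.4, -362.1], 13.3, 12.9, 88.7)]
knob side [([534.5, -543.2], 11.8, 10.9, -85.3), ([492.0, -374.0], 21.1, 16.5, 61.1), ([593.4, -309.2], 102.9, 29.5, 77.4), ([403.5, -360.5], 20.3, 13.5, -87.9)]
```

Candidates in the top image are the fronts at (373,227), (384,260) and (381,292), all on the blue mat. The purple look-alike at (441,242) is off the mat and excluded. The close crop confirms three aluminium fronts with black blocks and yellow knobs. I'll start with the farthest one.

```bash
python3 -m jog '[[0.25,0.2,0,0,0,0.045,0.6],[0.5,0.4,0,0,0,0.09,0.6],[0.65,0.5,-0.05,0,0,0.135,0.6],[0.8,0.61,-0.1,0,0,0.18,0.6],[0.8,0.61,-0.2,0,0,0.196,0.6]]'
python3 -m jog '[[0.25,0.2,0,0,0,0.045,0.6],[0.5,0.4,0,0,0,0.09,0.6],[0.65,0.5,-0.05,0,0,0.135,0.6],[0.8,0.61,-0.1,0,0,0.18,0.6],[0.8,0.61,-0.2,0,0,0.196,0.6]]'
```

```text
time_s: 0.6
eef_pos: [427.1, -467.6, 192.8]
tool_rot: [0.868, 0.497, 0.003, 0.001]
contact_force: [0.1, -0.5, 0.5]
opening: 51.4
gripper_force: 0.0
time_s: 1.1
eef_pos: [585.8, -344.0, 152.6]
tool_rot: [0.677, 0.736, 0.004, 0.001]
contact_force: [-0.7, 0.8, -0.3]
opening: 51.5
gripper_force: 0.0
```

```bash
python3 -m jog '[[-0.04,-0.035,-0.2,0,0,0,0.6],[-0.04,-0.035,-0.4,0,0,0,0.6],[-0.04,-0.035,-0.4,0,0,0,0.6],[-0.04,-0.035,-0.4,0,0,0,0.6]]'; python3 - <<'E'
from h import *
f=grab("top"); crop(f,"g1",320,180,480,320,4)
E
```

```text
time_s: 1.5
eef_pos: [569.9, -358.8, 70.8]
tool_rot: [0.682, 0.731, 0.0, -0.001]
contact_force: [0.6, 0.0, 1.1]
opening: 51.0
gripper_force: 0.0
```

View pics/g1.png

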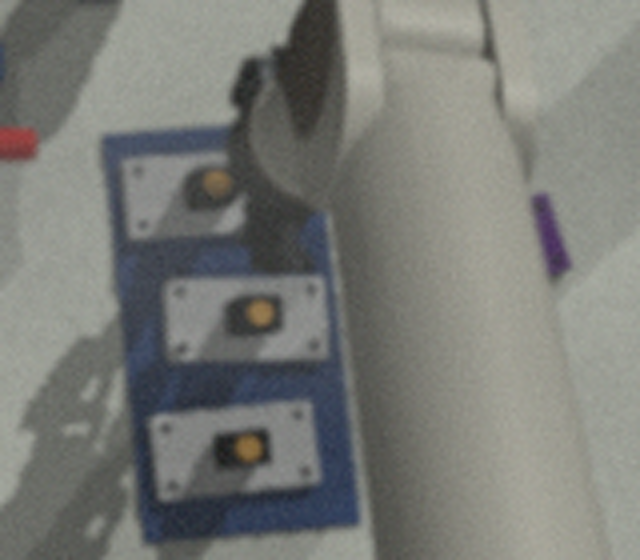

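```bash
python3 -m jog '[[0.036,0.042,0,0,0,0,0.6],[0.036,0.042,0,0,0,0,0.6],[0.036,0.042,-0.1,0,0,0,0.6],[0.036,0.042,-0.2,0,0,0,0.6],[0.036,0.042,-0.25,0,0,0,0.6]]'; python3 -m jog '[[0,0,0,0,0,0,0.6],[0,0,0,0,0,0,0.6]]'
python3 - <<'E'
from h import *
f=grab("top"); print(px(f,[[577.6,-351,54],[577.6,-351,20]]))
g=grab("side"); crop(g,"g2",240,120,400,240,5); print((px(g,[[577.6,-351,54],[577.6,-351,20],[577.6,-351,14]])-[240,120])*5)
E
```

```text
time_s: 2.05
eef_pos: [575.7, -350.6, 18.3]
tool_rot: [0.682, 0.731, -0.001, -0.002]
contact_force: [-0.2, 0.1, -0.3]
opening: 51.0
gripper_force: 0.0
time_s: 2.25
eef_pos: [577.3, -350.8, 20.6]
tool_rot: [0.682, 0.731, 0.0, -0.001]
contact_force: [1.1, 0.3, -0.0]
opening: 51.1
gripper_force: 0.0
[[374.96764762 226.04041754]
 [372.41807308 228.10327964]]
[[255.75206509 286.57704641]
 [254.57941164 323.59787199]
 [254.37552329 330.02717784]]
```

View pics/g2.png

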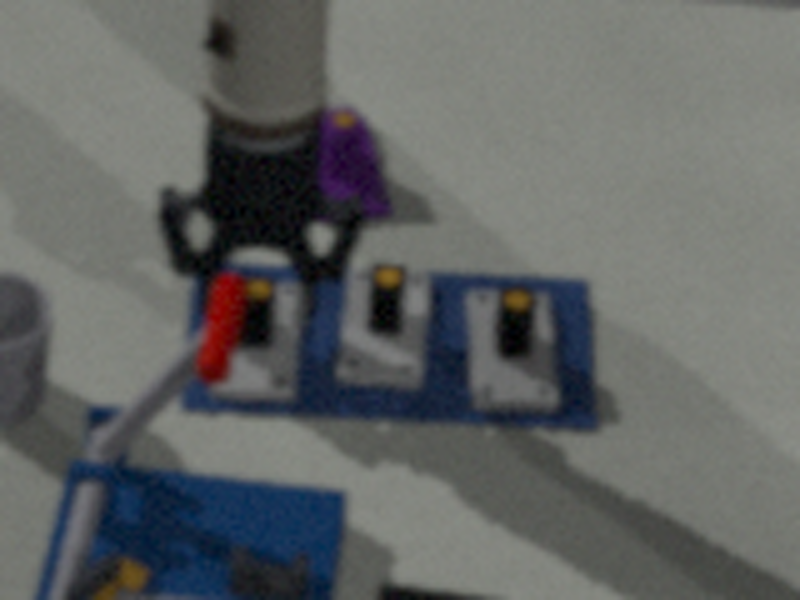

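The side crop shows the fingers straddling the first block, which is at (257,310) in the crop. Closing.

```bash
python3 -m jog '[[0,0,0,0,0,0,0.15],[0,0,0,0,0,0,0.15],[0,0,0,0,0,0,0.15],[0,0,0,0,0,0,0.15],[0,0,0,0,0,0,0.15]]'; python3 -m jog '[[0,0,0.1,0,0,0,0.15],[0,0,0.2,0,0,0,0.15],[0,0,0.4,0,0,0,0.15],[0,0,0.6,0,0,0,0.15],[0,0,0.6,0,0,0,0.15]]'
```

```text
time_s: 2.85
eef_pos: [578.2, -351.4, 22.2]
tool_rot: [0.682, 0.731, 0.0, 0.001]
contact_force: [-0.0, 0.8, 5.8]
opening: 23.2
gripper_force: 59.7
time_s: 3.35
eef_pos: [582.2, -352.3, 149.9]
tool_rot: [0.682, 0.731, 0.002, 0.006]
contact_force: [0.9, 0.2, -1.1]
opening: 23.2
gripper_force: 59.2
```

```bash
python3 -m jog '[[-0.1,0.1,0,0,0,0.047,0.15],[-0.2,0.2,0,0,0,0.094,0.15],[-0.3,0.3,0,0,0,0.14,0.15],[-0.4,0.4,0,0,0,0.187,0.15],[-0.4,0.5,0,0,0,0.234,0.15]]'; python3 -m jog '[[0,0.15,0,0,0,0.047,0.15],[0,0.3,0,0,0,0.094,0.15],[0,0.5,0,0,0,0.14,0.15],[0,0.7,0,0,0,0.187,0.15],[0,0.9,0,0,0,0.234,0.15]]'; python3 -m jog '[[0.05,0.2,0,0,0,0,0.15],[0.1,0.4,0,0,0,0,0.15],[0.15,0.54,0,0,0,0,0.15],[0.209,0.64,0,0,0,0,0.15],[0.209,0.64,0,0,0,0,0.15]]';python3 -m jog '[[0,0,0,0,0,0,0.15],[0,0,0,0,0,0,0.15],[0,0,0,0,0,0,0.15]]'; python3 - <<'E'
from bench import r
import numpy as np
s=r.sense();print(s['joint_positions'].round(2))
x,y=s['tool_rot'][:2];print(np.degrees(np.arctan2(2*y*y-1,2*x*y)))
from h import *
f=grab("top");crop(f,"p1",180,170,340,310,4)
E
```

```text
time_s: 3.85
eef_pos: [494.3, -251.1, 141.6]
tool_rot: [0.372, 0.928, -0.001, -0.001]
contact_force: [1.0, -0.5, -1.0]
opening: 23.5
gripper_force: 59.4
time_s: 4.35
eef_pos: [497.4, -70.1, 142.2]
tool_rot: [0.013, 1.0, -0.001, 0.0]
contact_force: [0.7, -0.2, -1.0]
opening: 23.2
gripper_force: 59.4
time_s: 4.85
eef_pos: [540.6, 61.2, 142.9]
tool_rot: [0.013, 1.0, 0.001, 0.001]
contact_force: [-0.1, -0.6, -1.8]
opening: 23.2
gripper_force: 59.3
time_s: 5.15
eef_pos: [539.1, 55.3, 141.2]
tool_rot: [0.016, 1.0, -0.001, -0.0]
contact_force: [0.1, -0.3, -1.3]
opening: 23.4
gripper_force: 59.3
[ 0.66  0.65 -1.09  1.89  0.67  1.03  0.82]
88.11180377277577
```

View pics/p1.png

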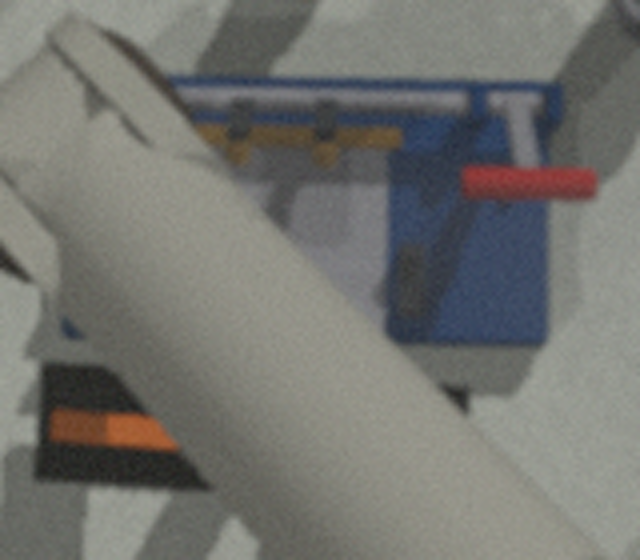

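```bash
python3 -m jog '[[0,0,-0.15,0,0,0,0.15],[0,0,-0.3,0,0,0,0.15],[0,0,-0.4,0,0,0,0.15],[0,0,-0.45,0,0,0,0.15],[0,0,-0.45,0,0,0,0.15]]'; python3 -m jog '[[0,0,-0.005,0,0,0,0.15],[0,0,-0.01,0,0,0,0.15],[0,0,-0.015,0,0,0,0.15],[0,0,-0.018,0,0,0,0.15],[0,0,-0.018,0,0,0,0.15]]'; python3 -m jog '[[0,0,-0.003,0,0,0,0.15],[0,0,-0.003,0,0,0,0.15],[0,0,-0.003,0,0,0,0.15]]'
```

```text
time_s: 5.7
eef_pos: [538.5, 56.3, 50.2]
tool_rot: [0.016, 1.0, -0.0, -0.001]
contact_force: [0.1, -0.6, -1.1]
opening: 23.3
gripper_force: 59.4
time_s: 6.2
eef_pos: [539.8, 56.9, 48.1]
tool_rot: [0.016, 1.0, -0.0, 0.0]
contact_force: [-0.3, 0.5, 0.7]
opening: 22.9
gripper_force: 59.7
time_s: 6.5
eef_pos: [539.8, 56.9, 48.1]
tool_rot: [0.016, 1.0, -0.0, 0.0]
contact_force: [-1.6, -1.5, 8.1]
opening: 23.4
gripper_force: 60.7
```

```bash
python3 -m jog '[[0,0.005,0,0,0,0,0.15],[0,0.01,0,0,0,0,0.15],[0,0.01,0,0,0,0,0.15]]'; python3 -m jog '[[0,0.005,0,0,0,0,0.15],[0,0.01,0,0,0,0,0.15],[0,0.01,0,0,0,0,0.15]]';python3 -m jog '[[0,0.005,0,0,0,0,0.15],[0,0.01,0,0,0,0,0.15],[0,0.01,0,0,0,0,0.15]]'
```

```text
time_s: 6.8
eef_pos: [540.1, 57.7, 48.2]
tool_rot: [0.016, 1.0, -0.001, 0.0]
contact_force: [-2.6, -2.8, 9.0]
opening: 23.1
gripper_force: 60.6
time_s: 7.1
eef_pos: [540.5, 59.9, 48.1]
tool_rot: [0.016, 1.0, -0.001, 0.001]
contact_force: [0.9, -4.1, 6.2]
opening: 23.4
gripper_force: 60.2
time_s: 7.4
eef_pos: [540.6, 62.0, 48.1]
tool_rot: [0.016, 1.0, -0.001, 0.001]
contact_force: [-0.1, -2.9, 6.1]
opening: 23.0
gripper_force: 60.2
```

```bash
for i in 1 2 3; do python3 -m jog '[[0,0.005,0,0,0,0,0.15],[0,0.005,0,0,0,0,0.15],[0,0.005,0,0,0,0,0.15]]' | grep -E "eef|contact"; done
```

```text
eef_pos: [540.6, 63.0, 48.1]
contact_force: [-1.4, -3.0, 6.1]
eef_pos: [540.6, 64.0, 48.1]
contact_force: [-0.2, -1.9, 5.6]
eef_pos: [540.6, 65.0, 48.1]
contact_force: [-0.4, -3.9, 6.4]
```

```bash
for i in 1 2 3; do python3 -m jog '[[0,0.005,0,0,0,0,0.15],[0,0.005,0,0,0,0,0.15],[0,0.005,0,0,0,0,0.15]]' | grep -E "eef|contact|tool"; done
```

```text
eef_pos: [540.6, 66.0, 48.1]
tool_rot: [0.016, 1.0, -0.001, 0.001]
contact_force: [-0.3, -3.8, 6.1]
eef_pos: [540.6, 67.0, 48.1]
tool_rot: [0.016, 1.0, -0.001, 0.001]
contact_force: [0.6, -3.0, 5.5]
eef_pos: [540.7, 67.5, 48.2]
tool_rot: [0.016, 1.0, -0.001, 0.001]
contact_force: [0.1, -3.7, 7.6]
```

```bash
for i in 1 2; do python3 -m jog '[[0,0.005,0,0,0,0,0.15],[0,0.005,0,0,0,0,0.15],[0,0.005,0,0,0,0,0.15]]' | grep -E "eef|contact|tool"; done;  python3 - <<'E'
from h import *
g=grab("side"); crop(g,"s3",210,180,350,310,4)
E
```

```text
eef_pos: [540.7, 67.5, 48.2]
tool_rot: [0.016, 1.0, -0.002, 0.001]
contact_force: [-1.2, -5.1, 8.5]
eef_pos: [540.6, 67.6, 48.2]
tool_rot: [0.017, 1.0, -0.003, 0.001]
contact_force: [-1.6, -7.2, 10.5]
```

View pics/s3.png

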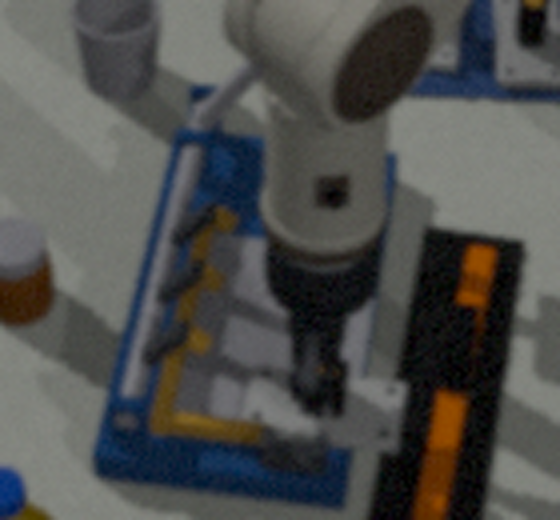

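```bash
python3 -m jog '[[0,-0.008,0,0,0,0,0.15],[0.05,-0.01,0,0,0,0,0.15],[0.1,-0.011,0,0,0,0,0.15],[0.14,-0.012,0,0,0,0,0.15],[0.14,-0.012,0,0,0,0,0.15]]'; for i in 1 2 3 4; do python3 -m jog '[[0.01,0,0,0,0,0,0.15],[0.02,0,0,0,0,0,0.15],[0.02,0,0,0,0,0,0.15]]' | grep -E "eef|contact|tool"; done
```

```text
time_s: 10.35
eef_pos: [566.8, 66.4, 48.2]
tool_rot: [0.016, 1.0, -0.002, -0.001]
contact_force: [-6.5, -7.6, 15.0]
opening: 23.0
gripper_force: 61.5
eef_pos: [569.0, 66.3, 48.2]
tool_rot: [0.016, 1.0, -0.003, -0.002]
contact_force: [-11.7, -6.6, 18.1]
eef_pos: [572.9, 66.2, 48.2]
tool_rot: [0.016, 1.0, -0.003, -0.002]
contact_force: [-13.2, -6.9, 18.9]
eef_pos: [576.9, 66.0, 48.2]
tool_rot: [0.016, 1.0, -0.003, -0.002]
contact_force: [-12.7, -7.6, 19.6]
eef_pos: [580.8, 65.9, 48.2]
tool_rot: [0.016, 1.0, -0.003, -0.002]
contact_force: [-12.1, -8.3, 19.7]
```

```bash
python3 -m jog '[[0,0,0.003,0,0,0,0.15],[0.01,0,0.003,0,0,0,0.15],[0.01,0,0.003,0,0,0,0.15]]' | grep -E "eef|contact|tool"; for i in 1 2 3 4 5; do python3 -m jog '[[0.005,0,0,0,0,0,0.15],[0.01,0,0,0,0,0,0.15],[0.01,0,0,0,0,0,0.15]]' | grep -E "eef|contact|tool"; done
```

```text
eef_pos: [583.1, 65.8, 48.3]
tool_rot: [0.016, 1.0, -0.003, -0.002]
contact_force: [-10.3, -6.7, 14.7]
eef_pos: [584.9, 65.7, 48.3]
tool_rot: [0.016, 1.0, -0.003, -0.002]
contact_force: [-11.4, -7.1, 14.5]
eef_pos: [586.9, 65.7, 48.3]
tool_rot: [0.016, 1.0, -0.003, -0.002]
contact_force: [-11.0, -7.5, 15.5]
eef_pos: [588.8, 65.6, 48.3]
tool_rot: [0.016, 1.0, -0.003, -0.002]
contact_force: [-11.4, -7.8, 14.7]
eef_pos: [590.8, 65.5, 48.3]
tool_rot: [0.016, 1.0, -0.003, -0.003]
contact_force: [-12.2, -7.8, 14.7]
eef_pos: [591.7, 65.5, 48.3]
tool_rot: [0.016, 1.0, -0.004, -0.003]
contact_force: [-14.4, -8.4, 16.8]
```

```bash
for i in 1 2; do python3 -m jog '[[0.005,0,0,0,0,0,0.15],[0.01,0,0,0,0,0,0.15],[0.01,0,0,0,0,0,0.15]]' | grep -E "eef|contact|tool"; done; python3 -m jog '[[-0.005,-0.005,0,0,0,0,0.15],[-0.01,-0.005,0,0,0,0,0.15],[-0.012,-0.005,0,0,0,0,0.42],[-0.012,-0.005,0,0,0,0,0.42],[-0.012,-0.005,0,0,0,0,0.42]]';python3 -m jog '[[0,0,0.2,0,0,0,0.42],[0,0,0.4,0,0,0,0.42],[0,-0.1,0.6,0,0,0,0.42],[0,-0.2,0.6,0,0,0,0.42],[0,-0.2,0.6,0,0,0,0.42]]'
```

```text
eef_pos: [591.9, 65.4, 48.3]
tool_rot: [0.016, 1.0, -0.004, -0.005]
contact_force: [-20.3, -8.2, 24.3]
eef_pos: [592.0, 65.4, 48.4]
tool_rot: [0.016, 1.0, -0.005, -0.007]
contact_force: [-26.2, -10.2, 30.2]
time_s: 14.45
eef_pos: [597.6, 67.8, 47.8]
tool_rot: [0.016, 1.0, 0.0, 0.0]
contact_force: [-0.2, -0.0, 0.6]
opening: 35.7
gripper_force: 0.0
time_s: 14.95
eef_pos: [598.6, 24.0, 168.6]
tool_rot: [0.018, 1.0, -0.001, 0.001]
contact_force: [0.1, 0.2, -0.8]
opening: 35.9
gripper_force: 0.0
```

```bash
python3 -m jog '[[-0.2,0,0,0,0,-0.047,0.6],[-0.4,-0.05,0,0,0,-0.094,0.6],[-0.53,-0.1,0,0,0,-0.141,0.6],[-0.53,-0.2,0,0,0,-0.188,0.6],[-0.53,-0.3,0,0,0,-0.237,0.6]]'; python3 -m jog '[[0,-0.2,0,0,0,-0.047,0.6],[0,-0.4,0,0,0,-0.094,0.6],[0,-0.6,0,0,0,-0.141,0.6],[0,-0.8,0,0,0,-0.188,0.6],[0,-0.81,0,0,0,-0.237,0.6]]'; python3 - <<'E'
from h import *
f=grab("top");pickle.dump(f,open("t2.pkl","wb"));g=grab("side");
crop(f,"t2",180,170,440,330,3)
R,G,B=np.moveaxis(rgb(f),2,0)
print("knob",rect(f,(R-B>35),54,(345,210,470,312),2,6,False))
R,G,B=np.moveaxis(rgb(g),2,0)
print("knob side",rect(g,(R-B>30)&(R-G<60),54,(300,165,370,205),1,4,False))
E
```

```text
time_s: 15.45
eef_pos: [489.7, -32.0, 167.1]
tool_rot: [0.378, 0.926, -0.0, -0.001]
contact_force: [0.2, 0.5, 0.0]
opening: 51.4
gripper_force: 0.0
time_s: 15.95
eef_pos: [490.0, -200.4, 166.4]
tool_rot: [0.691, 0.723, -0.001, -0.0]
contact_force: [-0.9, 0.5, -0.3]
opening: 51.3
gripper_force: 0.0
knob [([534.0, -544.7], 11.1, 8.2, -4.4), ([489.4, -375.8], 10.8, 10.5, 88.9)]
knob side [([492.0, -374.1], 20.5, 13.6, -85.9), ([403.5, -362.7], 16.0, 13.5, -87.9)]
```

View pics/t2.png

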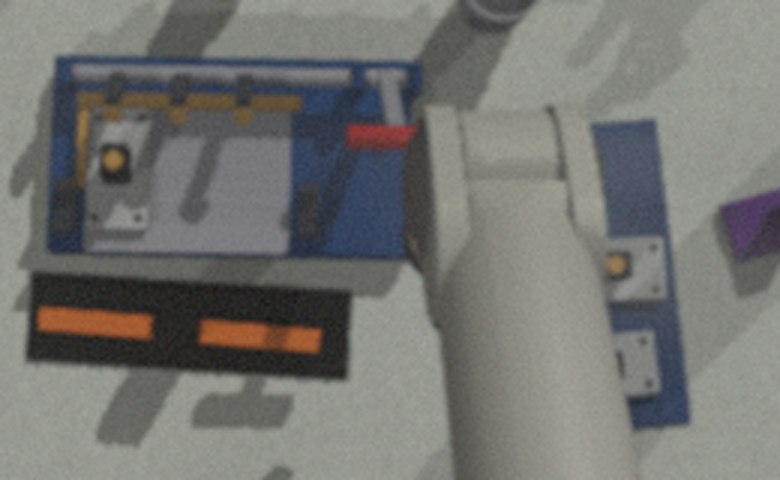

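```bash
python3 -m jog '[[0,-0.25,0,0,0,0,0.6],[0,-0.5,0,0,0,0,0.6],[0,-0.75,0,0,0,0,0.6],[0,-0.904,-0.2,0,0,0,0.6],[0,-0.904,-0.4,0,0,0,0.6]]';python3 -m jog '[[0,0,0,0,0,0,0.6],[0,0,-0.1,0,0,0,0.6],[0,0,-0.2,0,0,0,0.6],[0,0,-0.332,0,0,0,0.6],[0,0,-0.332,0,0,0,0.6]]';python3 -m jog '[[0,0,0,0,0,0,0.6],[0,0,0,0,0,0,0.6]]'
```

```text
time_s: 16.55
eef_pos: [491.3, -380.8, 87.0]
tool_rot: [0.687, 0.727, -0.001, 0.002]
contact_force: [0.2, -0.9, -1.0]
opening: 51.1
gripper_force: 0.0
time_s: 17.05
eef_pos: [490.7, -371.4, 19.9]
tool_rot: [0.684, 0.73, 0.0, -0.002]
contact_force: [-1.2, 0.6, 0.1]
opening: 51.4
gripper_force: 0.0
time_s: 17.25
eef_pos: [492.9, -374.8, 23.5]
tool_rot: [0.685, 0.728, 0.0, 0.001]
contact_force: [-0.1, -0.4, -0.1]
opening: 51.4
gripper_force: 0.0
```

```bash
python3 -m jog '[[0,0,0,0,0,0,0.6],[0,0,0,0,0,0,0.15],[0,0,0,0,0,0,0.15],[0,0,0,0,0,0,0.15],[0,0,0,0,0,0,0.15]]';python3 -m jog '[[0,0,0,0,0,0,0.15],[0,0,0,0,0,0,0.15],[0,0,0.2,0,0,0,0.15],[0,0,0.4,0,0,0,0.15],[0,0,0.6,0,0,0,0.15]]'; python3 -m jog '[[0,0,0,0,0,0,0.15],[0,0,0,0,0,0,0.15],[0,0,0,0,0,0,0.15],[0,0,0,0,0,0,0.15]]'; python3 - <<'E'
from bench import r
import numpy as np
x,y=r.sense()['tool_rot'][:2];print(np.degrees(np.arctan2(2*y*y-1,2*x*y)))
from h import *
f=grab("top")
R,G,B=np.moveaxis(rgb(f),2,0)
print("knob",rect(f,(R-B>35),80,(185,200,250,245),2,6,False))
E
```

```text
time_s: 17.75
eef_pos: [491.7, -375.7, 22.4]
tool_rot: [0.686, 0.727, 0.0, 0.001]
contact_force: [-0.6, -0.1, 6.9]
opening: 23.6
gripper_force: 60.5
time_s: 18.25
eef_pos: [490.1, -374.6, 141.6]
tool_rot: [0.686, 0.728, 0.0, -0.001]
contact_force: [0.5, -0.7, -2.1]
opening: 23.3
gripper_force: 59.3
time_s: 18.65
eef_pos: [489.6, -374.5, 139.2]
tool_rot: [0.686, 0.727, -0.0, -0.002]
contact_force: [0.2, 0.0, -2.8]
opening: 23.2
gripper_force: 59.5
3.352959251537145
knob [([618.5, 83.7], 47.0, 16.0, -8.8), ([637.3, 33.5], 36.5, 5.3, 89.1), ([635.3, -13.4], 15.7, 8.0, 89.2), ([625.7, 62.2], 10.5, 8.0, 89.2), ([623.6, 4.9], 10.7, 10.4, -0.2), ([586.1, 60.6], 13.3, 13.0, 0.2)]
```

```bash
python3 -m jog '[[0,0.1,0,0,0,0.047,0.15],[0,0.2,0,0,0,0.094,0.15],[0,0.3,0,0,0,0.141,0.15],[0,0.4,0,0,0,0.188,0.15],[0,0.5,0,0,0,0.237,0.15]]'; python3 -m jog '[[0,0.15,0,0,0,0.047,0.15],[0,0.3,0,0,0,0.094,0.15],[0,0.5,0,0,0,0.141,0.15],[0,0.7,0,0,0,0.188,0.15],[0,0.9,0,0,0,0.237,0.15]]'; python3 -m jog '[[0.05,0.2,0,0,0,0,0.15],[0.1,0.4,0,0,0,0,0.15],[0.2,0.51,0,0,0,0,0.15],[0.25,0.51,0,0,0,0,0.15],[0.25,0.51,0,0,0,0,0.15]]';python3 -m jog '[[0,0,0,0,0,0,0.15],[0,0,-0.15,0,0,0,0.15],[0,0,-0.3,0,0,0,0.15],[0,0,-0.4,0,0,0,0.15],[0,0,-0.45,0,0,0,0.15]]'; python3 -m jog '[[0,0,0,0,0,0,0.15],[0,0,0,0,0,0,0.15],[0,0,0,0,0,0,0.15]]'; python3 -m jog '[[0,0,-0.005,0,0,0,0.15],[0,0,-0.01,0,0,0,0.15],[0,0,-0.015,0,0,0,0.15],[0,0,-0.018,0,0,0,0.15],[0,0,-0.018,0,0,0,0.15]]'
```

```text
time_s: 19.2
eef_pos: [490.5, -274.1, 140.4]
tool_rot: [0.373, 0.928, 0.0, -0.001]
contact_force: [0.7, -0.2, -2.9]
opening: 23.4
gripper_force: 59.5
time_s: 19.7
eef_pos: [490.3, -93.8, 140.7]
tool_rot: [0.013, 1.0, 0.0, -0.0]
contact_force: [1.0, -0.2, -2.7]
opening: 23.5
gripper_force: 59.5
time_s: 20.2
eef_pos: [541.9, 7.3, 140.8]
tool_rot: [0.015, 1.0, 0.0, -0.0]
contact_force: [-0.6, -1.3, -3.1]
opening: 23.6
gripper_force: 59.5
time_s: 20.7
eef_pos: [538.7, 4.7, 49.1]
tool_rot: [0.017, 1.0, -0.0, -0.002]
contact_force: [-0.1, -0.0, -2.4]
opening: 23.4
gripper_force: 59.4
time_s: 21.0
eef_pos: [541.7, 6.6, 52.4]
tool_rot: [0.016, 1.0, 0.0, 0.001]
contact_force: [0.1, -0.8, -4.1]
opening: 23.3
gripper_force: 59.8
time_s: 21.5
eef_pos: [541.2, 6.7, 48.4]
tool_rot: [0.016, 1.0, -0.0, 0.0]
contact_force: [-2.2, -1.3, 3.6]
opening: 23.0
gripper_force: 60.7
```

```bash
for i in 1 2 3 4; do python3 -m jog '[[0,0.003,0,0,0,0,0.15],[0,0.007,0,0,0,0,0.15],[0,0.007,0,0,0,0,0.15]]' | grep -E "eef|contact|tool"; done
```

```text
eef_pos: [541.3, 7.0, 48.4]
tool_rot: [0.016, 1.0, -0.001, 0.0]
contact_force: [-2.7, -3.1, 6.6]
eef_pos: [541.7, 8.6, 48.4]
tool_rot: [0.016, 1.0, -0.001, 0.001]
contact_force: [-0.6, -3.1, 6.4]
eef_pos: [541.9, 10.2, 48.3]
tool_rot: [0.016, 1.0, -0.001, 0.001]
contact_force: [-0.1, -3.6, 6.5]
eef_pos: [542.0, 11.0, 48.4]
tool_rot: [0.016, 1.0, -0.001, 0.001]
contact_force: [-0.9, -4.4, 6.2]
```

```bash
python3 -m jog '[[0,0.003,0,0,0,0,0.15],[0.04,0.002,0,0,0,0,0.15],[0.09,0,0,0,0,0,0.15],[0.14,-0.002,0,0,0,0,0.15],[0.18,-0.003,0,0,0,0,0.15]]';for i in 1 2 3 4 5 6; do python3 -m jog '[[0.005,0,0,0,0,0,0.15],[0.01,0,0,0,0,0,0.15],[0.01,0,0,0,0,0,0.15]]' | grep -E "eef|contact|tool"; done
```

```text
time_s: 23.2
eef_pos: [574.5, 10.0, 48.3]
tool_rot: [0.015, 1.0, -0.002, -0.003]
contact_force: [-12.9, -6.6, 20.1]
opening: 23.4
gripper_force: 58.5
eef_pos: [576.4, 9.9, 48.3]
tool_rot: [0.015, 1.0, -0.002, -0.003]
contact_force: [-10.8, -6.7, 17.2]
eef_pos: [578.0, 9.9, 48.3]
tool_rot: [0.015, 1.0, -0.003, -0.003]
contact_force: [-12.8, -5.8, 19.2]
eef_pos: [580.0, 9.8, 48.3]
tool_rot: [0.015, 1.0, -0.003, -0.003]
contact_force: [-13.5, -7.1, 19.7]
eef_pos: [582.0, 9.7, 48.3]
tool_rot: [0.015, 1.0, -0.003, -0.003]
contact_force: [-12.5, -7.0, 17.5]
eef_pos: [584.0, 9.7, 48.3]
tool_rot: [0.015, 1.0, -0.003, -0.003]
contact_force: [-14.0, -7.3, 18.5]
eef_pos: [586.0, 9.6, 48.3]
tool_rot: [0.015, 1.0, -0.003, -0.003]
contact_force: [-13.4, -7.7, 18.9]
```

```bash
for i in 1 2 3 4 5; do python3 -m jog '[[0.005,0,0,0,0,0,0.15],[0.01,0,0,0,0,0,0.15],[0.01,0,0,0,0,0,0.15]]' | grep -E "eef|contact|tool"; done
```

```text
eef_pos: [587.9, 9.5, 48.3]
tool_rot: [0.015, 1.0, -0.003, -0.003]
contact_force: [-12.7, -7.8, 19.1]
eef_pos: [589.9, 9.5, 48.3]
tool_rot: [0.015, 1.0, -0.003, -0.003]
contact_force: [-13.7, -7.5, 17.9]
eef_pos: [590.5, 9.4, 48.3]
tool_rot: [0.016, 1.0, -0.003, -0.004]
contact_force: [-17.6, -8.0, 23.1]
eef_pos: [590.5, 9.4, 48.3]
tool_rot: [0.016, 1.0, -0.004, -0.006]
contact_force: [-23.8, -9.4, 28.6]
eef_pos: [590.5, 9.4, 48.3]
tool_rot: [0.016, 1.0, -0.004, -0.008]
contact_force: [-30.3, -10.9, 34.9]
```

```bash
python3 -m jog '[[-0.02,-0.004,0,0,0,0,0.15],[-0.025,-0.004,0.002,0,0,0,0.15],[-0.025,-0.004,0.002,0,0,0,0.42],[-0.025,-0.004,0.002,0,0,0,0.42],[-0.025,-0.004,0.002,0,0,0,0.42]]';python3 -m jog '[[0,0,0.2,0,0,0,0.42],[0,0,0.4,0,0,0,0.42],[-0.1,0,0.6,0,0,0,0.42],[-0.3,0,0.6,0,0,0,0.5],[-0.5,0,0.6,0,0,0,0.6]]'
python3 -m jog '[[0,-0.1,0,0,0,-0.047,0.6],[0,-0.2,0,0,0,-0.094,0.6],[0,-0.3,0,0,0,-0.14,0.6],[0,-0.4,0,0,0,-0.187,0.6],[0,-0.5,0,0,0,-0.235,0.6]]'; python3 -m jog '[[0,-0.2,0,0,0,-0.047,0.6],[0,-0.4,0,0,0,-0.094,0.6],[0,-0.5,0,0,0,-0.14,0.6],[0,-0.5,0,0,0,-0.187,0.6],[0,-0.5,0,0,0,-0.235,0.6]]';python3 -m jog '[[0,0,0,0,0,0,0.6],[0,0,0,0,0,0,0.6],[0,0,0,0,0,0,0.6],[0,0,0,0,0,0,0.6]]'; python3 - <<'E'
from h import *
f=grab("top");g=grab("side");crop(f,"t3",180,170,440,330,3)
R,G,B=np.moveaxis(rgb(f),2,0)
print("knob",rect(f,(R-B>35),54,(345,210,470,312),2,6,False))
print("knob press",rect(f,(R-B>35),80,(185,210,250,245),2,6,False))
R,G,B=np.moveaxis(rgb(g),2,0)
print("knob side",rect(g,(R-B>30)&(R-G<60),54,(300,165,370,205),1,4,False))
E
```

```text
time_s: 27.0
eef_pos: [594.4, 11.6, 48.1]
tool_rot: [0.015, 1.0, 0.001, 0.0]
contact_force: [0.3, 0.2, -0.1]
opening: 35.8
gripper_force: 0.0
time_s: 27.5
eef_pos: [494.4, 12.0, 169.3]
tool_rot: [0.015, 1.0, 0.001, 0.002]
contact_force: [0.0, -0.4, 0.2]
opening: 51.3
gripper_force: 0.0
time_s: 28.0
eef_pos: [494.4, -89.4, 168.3]
tool_rot: [0.377, 0.926, 0.0, 0.0]
contact_force: [-1.5, 0.4, 1.1]
opening: 51.4
gripper_force: 0.0
time_s: 28.5
eef_pos: [494.3, -189.8, 167.9]
tool_rot: [0.687, 0.727, 0.0, 0.0]
contact_force: [1.1, 0.3, -0.6]
opening: 51.2
gripper_force: 0.0
time_s: 28.9
eef_pos: [494.1, -188.8, 168.0]
tool_rot: [0.683, 0.73, 0.0, -0.0]
contact_force: [-1.7, 0.1, 0.3]
opening: 51.1
gripper_force: 0.0
knob [([534.0, -544.7], 11.1, 8.2, -4.4), ([402.3, -364.6], 13.0, 7.9, -2.8)]
knob press [([607.6, 88.0], 23.8, 5.2, 0.5), ([586.1, 60.6], 13.3, 13.0, 0.2), ([540.9, -0.0], 15.5, 13.0, 89.2)]
knob side [([403.5, -362.7], 16.0, 13.5, -87.9)]
```

View pics/t3.png

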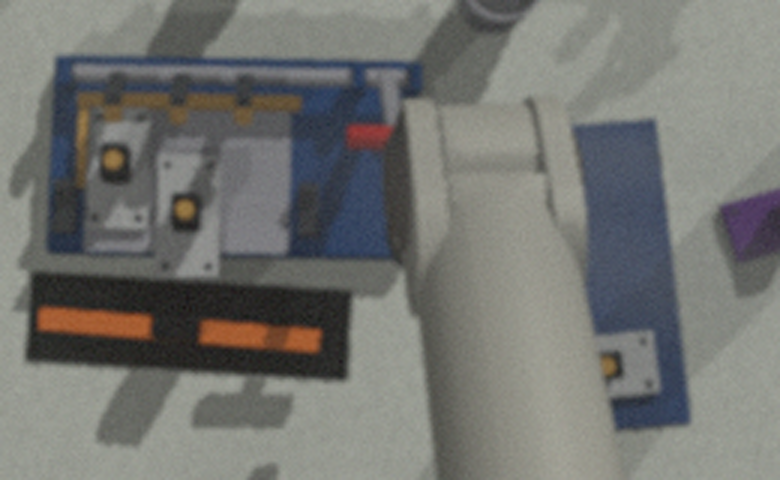

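Front 2 has been shifted about 45 mm toward the robot. In the crop its knob is at (185,210). I'll regrip it and slide it back in.

```bash
python3 -m jog '[[0,0.12,0,0,0,0.047,0.45],[0,0.24,0,0,0,0.094,0.45],[0,0.36,0,0,0,0.14,0.45],[0,0.48,0,0,0,0.187,0.45],[0,0.6,0,0,0,0.235,0.45]]'; python3 -m jog '[[0.05,0.12,0,0,0,0.047,0.45],[0.1,0.24,0,0,0,0.094,0.45],[0.15,0.34,0,0,0,0.14,0.45],[0.2,0.365,0,0,0,0.187,0.45],[0.258,0.365,0,0,0,0.235,0.45]]';python3 -m jog '[[0,0,0,0,0,0,0.45],[0,0,-0.1,0,0,0,0.45],[0,0,-0.2,0,0,0,0.45],[0,0,-0.3,0,0,0,0.45],[0,0,-0.3,0,0,0,0.45]]';python3 -m jog '[[0,0,0,0,0,0,0.45],[0,0,-0.1,0,0,0,0.45],[0,0,-0.2,0,0,0,0.45],[0,0,-0.297,0,0,0,0.45],[0,0,-0.297,0,0,0,0.45]]';python3 -m jog '[[0,0,0,0,0,0,0.45],[0,0,0,0,0,0,0.45],[0,0,0,0,0,0,0.15],[0,0,0,0,0,0,0.15],[0,0,0,0,0,0,0.15]]';python3 -m jog '[[0,0,0,0,0,0,0.15],[0,0,0,0,0,0,0.15],[0,0,0,0,0,0,0.15]]'
```

```text
time_s: 29.5
eef_pos: [494.0, -68.2, 168.2]
tool_rot: [0.372, 0.928, 0.0, 0.0]
contact_force: [-0.3, 0.2, 0.2]
opening: 38.2
gripper_force: 0.0
time_s: 30.0
eef_pos: [545.9, 5.7, 168.4]
tool_rot: [0.011, 1.0, 0.0, 0.0]
contact_force: [-0.3, -0.6, -0.6]
opening: 38.4
gripper_force: 0.0
time_s: 30.5
eef_pos: [543.1, 3.1, 105.8]
tool_rot: [0.017, 1.0, -0.0, -0.002]
contact_force: [-0.7, -0.3, -0.8]
opening: 38.3
gripper_force: 0.0
time_s: 31.0
eef_pos: [544.6, 3.6, 48.0]
tool_rot: [0.016, 1.0, -0.0, -0.001]
contact_force: [-0.3, 0.5, 0.2]
opening: 38.8
gripper_force: 0.0
time_s: 31.5
eef_pos: [546.6, 4.0, 50.1]
tool_rot: [0.016, 1.0, -0.0, 0.001]
contact_force: [-1.7, -0.9, 7.3]
opening: 23.1
gripper_force: 60.0
time_s: 31.8
eef_pos: [546.6, 4.0, 50.1]
tool_rot: [0.016, 1.0, -0.0, 0.001]
contact_force: [-0.8, -1.5, 6.4]
opening: 23.1
gripper_force: 60.0
```

```bash
python3 -m jog '[[0,0.01,0,0,0,0,0.15],[0,0.02,0,0,0,0,0.15],[0,0.025,0,0,0,0,0.15]]' | grep -E "eef|contact"; for i in 1 2 ; do python3 -m jog '[[0,0.003,0,0,0,0,0.15],[0,0.007,0,0,0,0,0.15],[0,0.007,0,0,0,0,0.15]]' | grep -E "eef|contact"; done;python3 -m jog '[[0,0.003,0,0,0,0,0.15],[0.04,0.002,0,0,0,0,0.15],[0.09,0,0,0,0,0,0.15],[0.14,-0.002,0,0,0,0,0.15],[0.18,-0.003,0,0,0,0,0.15]]';for i in 1 2 3 4 ; do python3 -m jog '[[0.005,0,0,0,0,0,0.15],[0.01,0,0,0,0,0,0.15],[0.01,0,0,0,0,0,0.15]]' | grep -E "eef|contact|tool"; done
```

```text
eef_pos: [547.1, 6.7, 50.2]
contact_force: [-0.5, -5.8, 8.4]
eef_pos: [547.1, 8.2, 50.2]
contact_force: [-1.3, -4.6, 7.9]
eef_pos: [547.2, 9.6, 50.2]
contact_force: [0.6, -3.9, 6.8]
time_s: 33.2
eef_pos: [580.2, 9.7, 50.2]
tool_rot: [0.016, 1.0, -0.002, -0.002]
contact_force: [-12.0, -4.4, 18.2]
opening: 23.3
gripper_force: 61.4
eef_pos: [582.1, 9.7, 50.2]
tool_rot: [0.016, 1.0, -0.002, -0.001]
contact_force: [-10.1, -4.7, 15.0]
eef_pos: [583.7, 9.6, 50.2]
tool_rot: [0.016, 1.0, -0.002, -0.002]
contact_force: [-11.5, -4.8, 16.8]
eef_pos: [585.7, 9.6, 50.2]
tool_rot: [0.016, 1.0, -0.002, -0.002]
contact_force: [-11.1, -4.7, 18.2]
eef_pos: [587.7, 9.5, 50.2]
tool_rot: [0.016, 1.0, -0.002, -0.002]
contact_force: [-11.3, -4.9, 17.4]
```

```bash
for i in 1 2 3 4; do python3 -m jog '[[0.005,0.001,0,0,0,0,0.15],[0.01,0.001,0,0,0,0,0.15],[0.01,0.002,0,0,0,0,0.15]]' | grep -E "eef|contact"; done
```

```text
eef_pos: [588.8, 9.5, 50.3]
contact_force: [-14.5, -6.4, 20.4]
eef_pos: [588.8, 9.5, 50.3]
contact_force: [-20.9, -8.0, 26.2]
eef_pos: [588.9, 9.5, 50.3]
contact_force: [-26.8, -9.2, 33.1]
eef_pos: [588.8, 9.5, 50.2]
contact_force: [-32.5, -9.7, 39.3]
```

```bash
python3 -m jog '[[-0.03,-0.004,0,0,0,0,0.15],[-0.04,-0.008,0.001,0,0,0,0.15],[-0.045,-0.01,0.001,0,0,0,0.42],[-0.045,-0.01,0.001,0,0,0,0.42],[-0.045,-0.01,0.001,0,0,0,0.42]]';python3 -m jog '[[0,0,0.1,0,0,0,0.42],[0,0,0.3,0,0,0,0.42],[0,0,0.5,0,0,0,0.42],[0,0,0.6,0,0,0,0.42],[-0.2,0,0.6,0,0,0,0.42]]'
python3 -m jog '[[-0.2,-0.1,0,0,0,-0.047,0.6],[-0.3,-0.2,0,0,0,-0.094,0.6],[-0.4,-0.3,0,0,0,-0.14,0.6],[-0.4,-0.4,0,0,0,-0.187,0.6],[-0.4,-0.5,0,0,0,-0.235,0.6]]'; python3 -m jog '[[0,-0.2,0,0,0,-0.047,0.6],[0,-0.4,0,0,0,-0.094,0.6],[0,-0.5,0,0,0,-0.14,0.6],[0,-0.6,0,0,0,-0.187,0.6],[0,-0.6,0,0,0,-0.235,0.6]]';python3 -m jog '[[0,0,0,0,0,0,0.6],[0,0,0,0,0,0,0.6],[0,0,0,0,0,0,0.6],[0,0,0,0,0,0,0.6]]'; python3 - <<'E'
from h import *
f=grab("top");g=grab("side")
R,G,B=np.moveaxis(rgb(f),2,0)
print("knob",rect(f,(R-B>35),54,(345,210,470,312),2,6,False))
print("knob press",rect(f,(R-B>35),80,(185,210,250,245),2,6,False))
R,G,B=np.moveaxis(rgb(g),2,0)
print("knob side",rect(g,(R-B>30)&(R-G<60),54,(300,165,370,205),1,4,False))
E
```

```text
time_s: 36.1
eef_pos: [588.9, 11.1, 49.0]
tool_rot: [0.015, 1.0, 0.0, 0.0]
contact_force: [0.6, -0.8, -0.3]
opening: 36.1
gripper_force: 0.0
time_s: 36.6
eef_pos: [555.1, 12.3, 174.5]
tool_rot: [0.016, 1.0, 0.002, 0.006]
contact_force: [-0.6, 0.1, 0.0]
opening: 35.3
gripper_force: 0.0
time_s: 37.1
eef_pos: [468.4, -89.8, 170.3]
tool_rot: [0.377, 0.926, -0.0, 0.001]
contact_force: [-0.1, 0.3, -0.7]
opening: 51.1
gripper_force: 0.0
time_s: 37.6
eef_pos: [468.9, -212.3, 170.0]
tool_rot: [0.687, 0.726, 0.0, 0.001]
contact_force: [-1.0, 0.1, -0.2]
opening: 50.9
gripper_force: 0.0
time_s: 38.0
eef_pos: [468.8, -208.5, 169.1]
tool_rot: [0.683, 0.731, 0.0, -0.0]
contact_force: [0.5, -0.5, 0.4]
opening: 51.1
gripper_force: 0.0
knob [([534.0, -544.7], 11.1, 8.2, -4.4)]
knob press [([607.6, 88.0], 23.8, 5.2, 0.5), ([586.1, 60.6], 13.3, 13.0, 0.2), ([582.7, 5.0], 15.5, 13.1, 89.2)]
knob side [([403.5, -362.7], 16.0, 13.5, -87.9)]
```

```bash
python3 -m jog '[[-0.08,-0.2,0,0,0,0,0.6],[-0.16,-0.4,0,0,0,0,0.6],[-0.25,-0.6,0,0,0,0,0.6],[-0.33,-0.768,-0.1,0,0,0.008,0.6],[-0.33,-0.768,-0.3,0,0,0.008,0.6]]';python3 -m jog '[[0,0,-0.1,0,0,0,0.6],[0,0,-0.1,0,0,0,0.6],[0,0,-0.25,0,0,0,0.6],[0,0,-0.4,0,0,0,0.6],[0,0,-0.438,0,0,0,0.6]]';python3 -m jog '[[0,0,0,0,0,0,0.6],[0,0,0,0,0,0,0.6],[0,0,0,0,0,0,0.6],[0,0,0,0,0,0,0.15],[0,0,0,0,0,0,0.15]]';python3 -m jog '[[0,0,0,0,0,0,0.15],[0,0,0,0,0,0,0.15],[0,0,0,0,0,0,0.15],[0,0,0,0,0,0,0.15]]';python3 -m jog '[[0,0,0.1,0,0,0,0.15],[0,0,0.3,0,0,0,0.15],[0,0,0.5,0,0,0,0.15],[0,0,0.6,0,0,0,0.15],[0,0,0.6,0,0,0,0.15]]'
```

```text
time_s: 38.6
eef_pos: [400.9, -371.5, 110.4]
tool_rot: [0.678, 0.735, -0.002, 0.004]
contact_force: [0.0, -0.8, -0.2]
opening: 51.2
gripper_force: 0.0
time_s: 39.1
eef_pos: [401.9, -361.7, 20.0]
tool_rot: [0.674, 0.739, 0.0, -0.001]
contact_force: [-0.8, 0.1, 0.7]
opening: 51.2
gripper_force: 0.0
time_s: 39.6
eef_pos: [403.1, -363.4, 22.3]
tool_rot: [0.675, 0.738, -0.0, 0.001]
contact_force: [-5.9, 2.2, 44.2]
opening: 23.3
gripper_force: 50.1
time_s: 40.0
eef_pos: [403.3, -363.5, 22.4]
tool_rot: [0.675, 0.738, -0.0, 0.001]
contact_force: [-0.9, -0.6, 7.4]
opening: 23.5
gripper_force: 60.0
time_s: 40.5
eef_pos: [404.3, -364.3, 144.5]
tool_rot: [0.675, 0.738, -0.0, 0.003]
contact_force: [1.1, -0.1, -0.9]
opening: 23.3
gripper_force: 59.1
```

```bash
python3 -m jog '[[0.02,0.1,0,0,0,0.047,0.15],[0.04,0.2,0,0,0,0.094,0.15],[0.06,0.3,0,0,0,0.141,0.15],[0.08,0.4,0,0,0,0.188,0.15],[0.1,0.45,0,0,0,0.231,0.15]]'; python3 -m jog '[[0.06,0.12,0,0,0,0.047,0.15],[0.12,0.24,0,0,0,0.094,0.15],[0.18,0.36,0,0,0,0.141,0.15],[0.24,0.48,0,0,0,0.188,0.15],[0.3,0.6,0,0,0,0.231,0.15]]'; python3 -m jog '[[0.07,0.13,0,0,0,0,0.15],[0.14,0.26,0,0,0,0,0.15],[0.21,0.39,0,0,0,0,0.15],[0.285,0.515,0,0,0,0,0.15],[0.285,0.515,0,0,0,0,0.15]]';python3 -m jog '[[0,0,0,0,0,0,0.15],[0,0,-0.15,0,0,0,0.15],[0,0,-0.3,0,0,0,0.15],[0,0,-0.4,0,0,0,0.15],[0,0,-0.44,0,0,0,0.15]]'; python3 -m jog '[[0,0,0,0,0,0,0.15],[0,0,0,0,0,0,0.15],[0,0,0,0,0,0,0.15]]'; python3 -m jog '[[0,0,-0.005,0,0,0,0.15],[0,0,-0.01,0,0,0,0.15],[0,0,-0.015,0,0,0,0.15],[0,0,-0.022,0,0,0,0.15],[0,0,-0.022,0,0,0,0.15]]'
```

```text
time_s: 41.0
eef_pos: [421.7, -270.3, 140.0]
tool_rot: [0.365, 0.931, 0.001, -0.001]
contact_force: [-0.2, 1.0, -1.9]
opening: 23.2
gripper_force: 59.1
time_s: 41.5
eef_pos: [481.9, -151.8, 140.0]
tool_rot: [0.012, 1.0, 0.0, -0.001]
contact_force: [1.2, -0.0, -1.3]
opening: 23.2
gripper_force: 59.1
time_s: 42.0
eef_pos: [540.5, -44.6, 140.7]
tool_rot: [0.012, 1.0, 0.002, 0.0]
contact_force: [-0.6, 0.2, -0.5]
opening: 23.2
gripper_force: 59.2
time_s: 42.5
eef_pos: [536.9, -51.6, 50.4]
tool_rot: [0.016, 1.0, -0.0, -0.003]
contact_force: [-0.6, -0.3, -1.2]
opening: 23.3
gripper_force: 59.3
time_s: 42.8
eef_pos: [540.5, -50.1, 54.4]
tool_rot: [0.015, 1.0, -0.0, 0.001]
contact_force: [-0.4, -0.3, -1.5]
opening: 23.0
gripper_force: 59.3
time_s: 43.3
eef_pos: [539.5, -49.8, 48.7]
tool_rot: [0.015, 1.0, -0.0, -0.0]
contact_force: [-0.1, 0.3, -1.7]
opening: 22.9
gripper_force: 59.3
```

```bash
python3 -m jog '[[0,0,-0.003,0,0,0,0.15],[0,0,-0.007,0,0,0,0.15],[0,0,-0.007,0,0,0,0.15]]' | grep -E "eef|contact"; for i in 1 2 3 4; do python3 -m jog '[[0,0.003,0,0,0,0,0.15],[0,0.006,0,0,0,0,0.15],[0,0.006,0,0,0,0,0.15]]' | grep -E "eef|contact"; done
```

```text
eef_pos: [539.6, -49.8, 48.4]
contact_force: [-3.7, -1.0, 9.4]
eef_pos: [539.6, -49.7, 48.5]
contact_force: [-4.0, -3.7, 10.3]
eef_pos: [540.1, -49.0, 48.5]
contact_force: [-3.1, -4.0, 8.7]
eef_pos: [540.5, -47.8, 48.5]
contact_force: [-1.3, -4.1, 7.1]
eef_pos: [540.7, -46.5, 48.5]
contact_force: [-1.0, -2.9, 5.5]
```

```bash
for i in 1 2; do python3 -m jog '[[0,0.003,0,0,0,0,0.15],[0,0.006,0,0,0,0,0.15],[0,0.006,0,0,0,0,0.15]]' | grep -E "eef|contact"; done; python3 -m jog '[[0,0.003,0,0,0,0,0.15],[0.04,0.002,0,0,0,0,0.15],[0.09,0,0,0,0,0,0.15],[0.14,-0.002,0,0,0,0,0.15],[0.18,-0.003,0,0,0,0,0.15]]';for i in 1 2 3 4 5 6 ; do python3 -m jog '[[0.005,0,0,0,0,0,0.15],[0.01,0,0,0,0,0,0.15],[0.01,0,0,0,0,0,0.15]]' | grep -E "eef|contact"; done
```

```text
eef_pos: [540.9, -45.2, 48.5]
contact_force: [-0.2, -3.7, 4.7]
eef_pos: [540.8, -44.9, 48.5]
contact_force: [-0.8, -4.5, 6.9]
time_s: 45.9
eef_pos: [573.9, -46.0, 48.5]
tool_rot: [0.015, 1.0, -0.003, -0.002]
contact_force: [-12.8, -6.3, 19.3]
opening: 23.1
gripper_force: 61.9
eef_pos: [575.8, -46.0, 48.6]
contact_force: [-10.8, -6.8, 15.8]
eef_pos: [577.5, -46.1, 48.6]
contact_force: [-11.5, -5.8, 17.6]
eef_pos: [579.5, -46.1, 48.6]
contact_force: [-10.7, -7.0, 17.4]
eef_pos: [581.5, -46.2, 48.6]
contact_force: [-11.2, -6.6, 17.1]
eef_pos: [583.5, -46.2, 48.6]
contact_force: [-12.5, -7.2, 17.4]
eef_pos: [585.5, -46.3, 48.6]
contact_force: [-12.3, -7.4, 18.1]
```

```bash
for i in 1 2 3 4 5; do python3 -m jog '[[0.005,0.001,0,0,0,0,0.15],[0.01,0.002,0,0,0,0,0.15],[0.01,0.003,0,0,0,0,0.15]]' | grep -E "eef|contact"; done
```

```text
eef_pos: [587.1, -46.3, 48.6]
contact_force: [-12.9, -9.0, 19.1]
eef_pos: [588.3, -46.3, 48.6]
contact_force: [-15.8, -9.0, 23.5]
eef_pos: [588.3, -46.4, 48.6]
contact_force: [-23.0, -10.4, 28.2]
eef_pos: [588.3, -46.4, 48.6]
contact_force: [-28.6, -11.7, 35.1]
eef_pos: [588.5, -46.4, 48.5]
contact_force: [-33.5, -13.5, 39.2]
```

```bash
python3 -m jog '[[-0.01,0.01,0,0,0,0,0.15],[-0.02,0.015,0,0,0,0,0.15],[-0.02,0.02,0,0,0,0,0.15],[-0.02,0.02,0,0,0,0,0.15]]' | grep -E "eef|contact";python3 -m jog '[[-0.02,-0.02,0,0,0,0,0.15],[-0.025,-0.025,0.001,0,0,0,0.15],[-0.025,-0.03,0.001,0,0,0,0.42],[-0.025,-0.03,0.001,0,0,0,0.42],[-0.025,-0.03,0.001,0,0,0,0.42]]';python3 -m jog '[[0,0,0.1,0,0,0,0.42],[0,0,0.3,0,0,0,0.42],[0,0,0.5,0,0,0,0.42],[0,0,0.6,0,0,0,0.42],[0,0,0.6,0,0,0,0.42]]'
python3 -m jog '[[-0.25,0,0,0,0,-0.047,0.5],[-0.5,0,0,0,0,-0.094,0.5],[-0.75,0,0,0,0,-0.14,0.5],[-0.75,0,0,0,0,-0.187,0.5],[-0.75,0,0,0,0,-0.235,0.5]]'; python3 -m jog '[[0,-0.2,0,0,0,-0.047,0.5],[0,-0.4,0,0,0,-0.094,0.5],[0,-0.6,0,0,0,-0.14,0.5],[0,-0.8,0,0,0,-0.187,0.5],[0,-0.8,0,0,0,-0.235,0.5]]';python3 -m jog '[[0,0,0,0,0,0,0.5],[0,0,0,0,0,0,0.5],[0,0,0,0,0,0,0.5]]'; python3 - <<'E'
from h import *
f=grab("top");g=grab("side");crop(f,"t4",180,180,330,310,5)
R,G,B=np.moveaxis(rgb(f),2,0)
print("knob press",rect(f,(R-B>35),80,(185,210,280,245),2,6,False))
print("barorange",rect(f,R-B>35,20,(180,258,305,305)))
E
```

```text
eef_pos: [588.5, -46.3, 48.5]
contact_force: [-20.3, -18.8, 29.0]
time_s: 50.1
eef_pos: [588.8, -41.4, 47.7]
tool_rot: [0.014, 1.0, 0.0, 0.0]
contact_force: [0.4, 0.1, 0.8]
opening: 35.9
gripper_force: 0.0
time_s: 50.6
eef_pos: [591.2, -40.9, 172.6]
tool_rot: [0.014, 1.0, -0.0, 0.003]
contact_force: [0.6, -0.1, 1.0]
opening: 35.7
gripper_force: 0.0
time_s: 51.1
eef_pos: [436.0, -42.9, 167.3]
tool_rot: [0.377, 0.926, -0.001, -0.001]
contact_force: [1.0, 0.2, 0.9]
opening: 43.0
gripper_force: 0.0
time_s: 51.6
eef_pos: [437.7, -208.0, 167.4]
tool_rot: [0.688, 0.725, -0.001, 0.0]
contact_force: [1.1, 0.3, 0.3]
opening: 42.7
gripper_force: 0.0
time_s: 51.9
eef_pos: [438.7, -200.8, 167.7]
tool_rot: [0.681, 0.732, 0.0, -0.0]
contact_force: [0.7, -0.5, 0.7]
opening: 42.5
gripper_force: 0.0
knob press [([607.6, 88.0], 23.8, 5.2, 0.5), ([586.1, 61.9], 15.6, 13.1, 89.2), ([582.7, 6.3], 13.2, 12.9, -0.2), ([581.9, -50.6], 13.1, 12.9, -0.7)]
barorange [([444.8, 11.3], 254.0, 24.8, 84.6)]
```

View pics/t4.png

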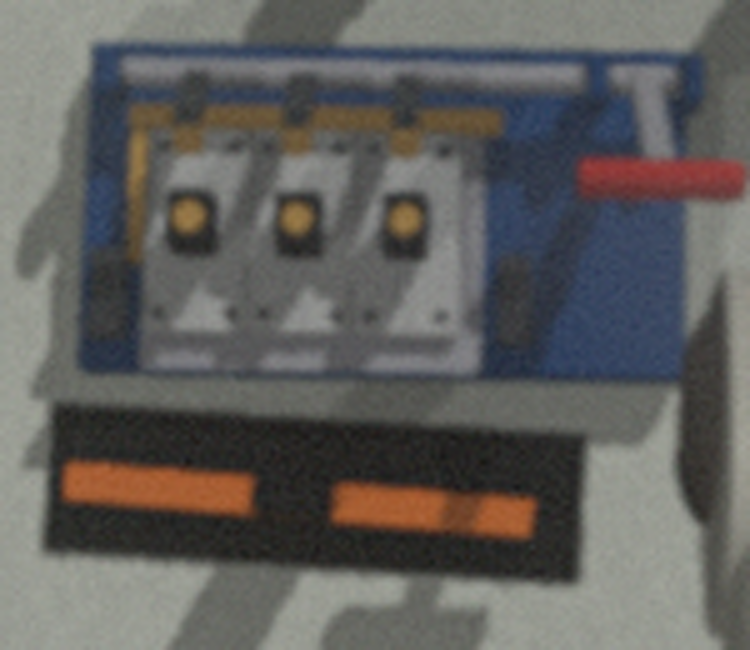

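```bash
python3 -m jog '[[0.01,0.2,0,0,0,-0.02,0.5],[0.02,0.4,0,0,0,-0.053,0.5],[0.03,0.6,0,0,0,-0.053,0.5],[0.04,0.8,0,0,0,-0.053,0.5],[0.04,0.8,0,0,0,-0.053,0.5]]';python3 -m jog '[[0,0.15,0,0,0,0,0.5],[0,0.285,0,0,0,0,0.5],[0,0.285,-0.1,0,0,0,0.5],[0,0.285,-0.25,0,0,0,0.5],[0,0.285,-0.25,0,0,0,0.5]]';python3 -m jog '[[0,0,0,0,0,0,0.5],[0,0,-0.1,0,0,0,0.5],[0,0,-0.2,0,0,0,0.5],[0,0,-0.3,0,0,0,0.5],[0,0,-0.328,0,0,0,0.5]]';python3 -m jog '[[0,0,0,0,0,0,0.5],[0,0,0,0,0,0,0.5],[0,0,0,0,0,0,0.5],[0,0,0,0,0,0,0.5]]'; python3 - <<'E'
from h import *
f=grab("top");crop(f,"t5",180,180,330,310,5)
g=grab("side");crop(g,"t5s",200,200,360,330,5)
R,G,B=np.moveaxis(rgb(f),2,0)
print("barorange",rect(f,R-B>35,20,(180,258,305,305),hull=False))
E
```

```text
time_s: 52.5
eef_pos: [446.8, -35.7, 168.3]
tool_rot: [0.738, 0.675, 0.001, -0.0]
contact_force: [0.0, 0.3, 0.0]
opening: 42.3
gripper_force: 0.0
time_s: 53.0
eef_pos: [443.8, 14.7, 115.2]
tool_rot: [0.741, 0.672, -0.002, -0.002]
contact_force: [-1.1, -0.3, -0.2]
opening: 42.4
gripper_force: 0.0
time_s: 53.5
eef_pos: [446.6, 14.3, 52.0]
tool_rot: [0.742, 0.671, -0.0, -0.0]
contact_force: [-0.1, 0.3, 0.4]
opening: 42.6
gripper_force: 0.0
time_s: 53.9
eef_pos: [447.3, 14.7, 52.9]
tool_rot: [0.742, 0.671, 0.0, 0.001]
contact_force: [-0.1, 0.6, 0.9]
opening: 42.7
gripper_force: 0.0
barorange [([436.0, -81.7], 67.3, 24.3, 84.7)]
```

View pics/t5s.png

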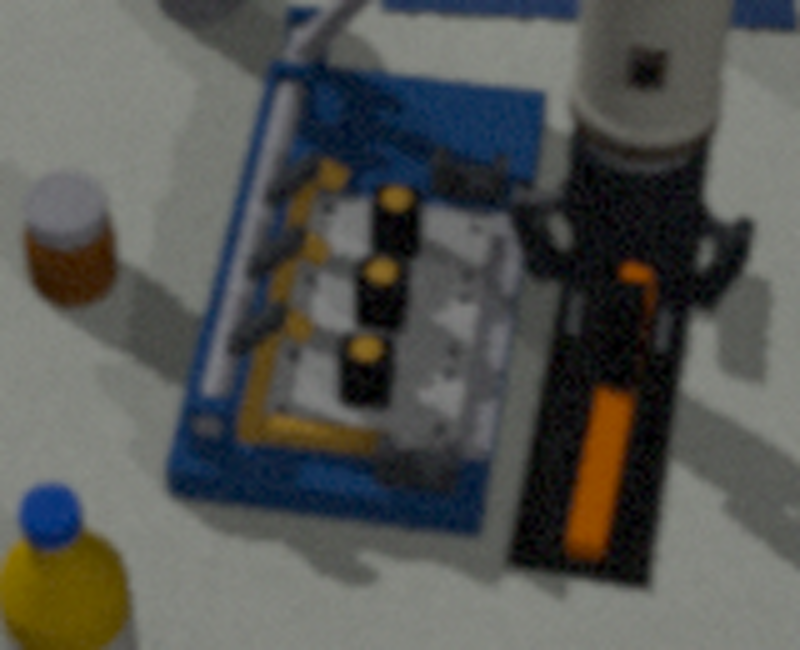

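The side crop shows the fingers on both sides of the bar's grip block at (615,310). The row of fronts is flush.

```bash
python3 -m jog '[[0,0,0,0,0,0,0.1],[0,0,0,0,0,0,0.1],[0,0,0,0,0,0,0.1],[0,0,0,0,0,0,0.1],[0,0,0,0,0,0,0.1]]';python3 -m jog '[[0,0,0,0,0,0,0.1],[0,0,0,0,0,0,0.1]]' | grep -E "eef|tool"; python3 -m jog '[[0,0,0.1,0,0,0,0.1],[0,0,0.2,0,0,0,0.1],[0,0,0.4,0,0,0,0.1],[0,0,0.5,0,0,0,0.1],[0,0,0.5,0,0,0,0.1]]' ;python3 -m jog '[[0,0,0,0,0,0,0.1],[0,0,0,0,0,0,0.1],[0,0,0,0,0,0,0.1],[0,0,0,0,0,0,0.1],[0,0,0,0,0,0,0.1]]'; python3 - <<'E'
from h import *
from bench import r
f=grab("top");g=grab("side");s=r.sense();z=s['eef_pos'][2];print(s['eef_pos'])
x,y=s['tool_rot'][:2];print(np.degrees(np.arctan2(2*y*y-1,2*x*y)))
for i,zz,roi in((f,z-48+16,(170,200,320,310)),(g,z-48+16,(290,200,370,335))):
    R,G,B=np.moveaxis(rgb(i),2,0)
    m=(R-B>40)
    print(rect(i,m,zz,roi,amin=20,hull=False))
E
```

```text
time_s: 54.5
eef_pos: [446.4, 14.7, 52.2]
tool_rot: [0.742, 0.671, -0.0, 0.0]
contact_force: [-1.9, -0.2, 5.3]
opening: 19.1
gripper_force: 59.7
eef_pos: [446.4, 14.7, 52.2]
tool_rot: [0.742, 0.671, -0.0, 0.0]
time_s: 55.2
eef_pos: [448.6, 14.8, 154.3]
tool_rot: [0.742, 0.671, 0.002, 0.002]
contact_force: [0.8, -0.4, -3.2]
opening: 19.2
gripper_force: 59.3
time_s: 55.7
eef_pos: [446.2, 15.0, 151.5]
tool_rot: [0.741, 0.671, -0.0, -0.001]
contact_force: [0.7, 0.1, -2.1]
opening: 18.9
gripper_force: 59.4
[446.47436321  14.89414603 151.83176433]
-5.724915317111121
[([607.7, 85.5], 18.1, 5.0, 0.5), ([597.6, -168.7], 55.6, 15.4, 89.2), ([581.8, 58.9], 12.9, 12.6, 0.2), ([579.7, 5.0], 10.3, 10.0, -0.2), ([577.6, -50.1], 12.7, 10.0, -0.7), ([437.8, -71.8], 82.9, 23.4, 84.3)]
[([439.9, -67.9], 16.1, 11.5, -86.7), ([452.0, 87.4], 120.3, 26.3, 84.2)]
```

```bash
python3 - <<'E'
from h import *
f=pickle.load(open("top.pkl","rb"));V=np.max(rgb(f),2)
for roi in((194,225,209,255),(274,225,292,255)):
    print([ (rect(f,V<t,56,roi,2,20,False)) for t in(62,70,76)])
c=cv2.imread("pics/t4.png")
for (u,v) in((89,248),(128,252),(125,338),(86,335),(498,258),(535,262),(532,345),(496,345)): print((u,v),ray(f,[[180+u/5,180+v/5]],56).round(1))
g=pickle.load(open("side.pkl","rb"))
# side crop t5s corners /5 +200 : support L near (375..460, 440..490), R (435..510,150..200)
for (u,v) in((375,445),(460,445),(435,155),(508,160)): print((u,v),ray(g,[[200+u/5,200+v/5]],56).round(1))
E
```

```text
[[([545.7, 105.0], 39.9, 18.4, 0.5)], [([545.8, 105.0], 71.3, 23.7, 0.5)], [([545.9, 106.1], 76.7, 26.2, -0.8)]]
[[([547.9, -106.1], 18.5, 10.5, -1.0)], [([532.0, -112.4], 55.4, 34.1, -1.0)], [([537.4, -111.2], 66.2, 36.7, -1.3)]]
(89, 248) [[574.8 117.7]]
(128, 252) [[572.4  97.1]]
(125, 338) [[526.8  98.3]]
(86, 335) [[528.7 118.7]]
(498, 258) [[566.3 -97.5]]
(535, 262) [[ 563.9 -116.9]]
(532, 345) [[ 520.  -114.5]]
(496, 345) [[520.3 -95.7]]
(375, 445) [[573.8 111.6]]
(460, 445) [[527.4 105.7]]
(435, 155) [[ 564.7 -106.1]]
(508, 160) [[ 520.3 -107.6]]
```

```bash
python3 - <<'E'
from h import *
f=pickle.load(open("top.pkl","rb"))
im=f["pixels"].astype(int)
print(im[222:258,196:207].mean(1).round().astype(int).tolist())
print(im[222:258,280:286].mean(1).round().astype(int).tolist())
for x in (201.5,283):print(ray(f,[[x,v] for v in(222,240,257)],56).round(1).tolist())
E
```

```text
[[61, 68, 82], [62, 68, 82], [62, 68, 82], [61, 69, 82], [59, 66, 80], [57, 64, 79], [58, 65, 75], [61, 65, 71], [64, 65, 66], [66, 67, 65], [59, 61, 63], [52, 55, 58], [54, 57, 61], [50, 54, 58], [50, 54, 58], [50, 53, 57], [52, 54, 60], [54, 56, 61], [54, 57, 62], [55, 59, 63], [53, 57, 62], [57, 60, 66], [56, 59, 64], [56, 60, 66], [55, 59, 63], [49, 54, 64], [45, 54, 69], [44, 55, 74], [44, 55, 74], [44, 55, 75], [45, 56, 77], [45, 54, 70], [65, 70, 75], [93, 95, 91], [103, 105, 99], [104, 106, 100]]
[[55, 69, 94], [55, 68, 94], [55, 69, 96], [55, 68, 94], [57, 70, 96], [52, 66, 93], [53, 65, 90], [55, 66, 90], [57, 64, 82], [61, 65, 74], [64, 65, 69], [61, 62, 66], [58, 58, 61], [55, 55, 58], [54, 57, 59], [56, 58, 58], [59, 60, 62], [57, 58, 61], [57, 60, 63], [58, 58, 61], [59, 61, 64], [58, 58, 62], [58, 58, 61], [60, 61, 65], [59, 60, 62], [57, 57, 60], [53, 54, 58], [50, 54, 64], [45, 53, 67], [44, 50, 68], [44, 52, 70], [43, 52, 68], [43, 48, 66], [56, 62, 71], [76, 78, 79], [95, 98, 94]]
[[595.0, 108.1], [547.0, 107.6], [502.3, 107.2]]
[[591.8, -106.9], [543.9, -106.0], [499.2, -105.2]]
```

```bash
python3 -m jog '[[0.15,-0.02,0,0,0,0.01,0.1],[0.3,-0.04,0,0,0,0.0208,0.1],[0.42,-0.055,0,0,0,0.0208,0.1],[0.507,-0.055,0,0,0,0.0208,0.1],[0.507,-0.055,0,0,0,0.0208,0.1]]';python3 -m jog '[[0,0,-0.05,0,0,0,0.1],[0,0,-0.1,0,0,0,0.1],[0,0,-0.15,0,0,0,0.1],[0,0,-0.2,0,0,0,0.1],[0,0,-0.215,0,0,0,0.1]]'; python3 -m jog '[[0,0,0,0,0,0,0.1],[0,0,0,0,0,0,0.1],[0,0,0,0,0,0,0.1],[0,0,0,0,0,0,0.1]]'; python3 - <<'E'
from h import *
from bench import r
s=r.sense();x,y=s['tool_rot'][:2];print(np.degrees(np.arctan2(2*y*y-1,2*x*y)))
g=grab("side");crop(g,"b1",210,200,340,310,6)
f=grab("top");
for i,roi in((f,(180,210,310,260)),(g,(270,215,330,310))):
    R,G,B=np.moveaxis(rgb(i),2,0);print(rect(i,(R-B>40),74,roi,amin=15,hull=False))
E
```

```text
time_s: 56.3
eef_pos: [550.3, 3.7, 152.0]
tool_rot: [0.72, 0.694, 0.001, 0.0]
contact_force: [0.2, -0.9, -2.0]
opening: 18.9
gripper_force: 59.6
time_s: 56.8
eef_pos: [546.6, 3.6, 107.5]
tool_rot: [0.719, 0.695, -0.001, -0.001]
contact_force: [0.4, 0.7, -3.1]
opening: 19.1
gripper_force: 59.5
time_s: 57.2
eef_pos: [548.4, 3.8, 109.6]
tool_rot: [0.719, 0.695, 0.0, 0.0]
contact_force: [-1.0, 0.5, -2.8]
opening: 19.3
gripper_force: 59.5
-1.9931994839214529
[([606.5, -157.8], 34.1, 15.9, 89.2), ([552.2, 97.4], 54.9, 20.9, 89.2), ([545.4, -104.4], 38.8, 18.3, 89.1)]
[([551.6, -79.4], 16.0, 8.9, -84.1), ([584.3, -53.4], 11.7, 8.8, -82.9), ([584.8, 2.2], 14.8, 11.5, -82.8), ([549.3, 73.8], 117.9, 24.2, 88.1), ([587.8, 57.3], 14.1, 14.0, -82.8), ([582.3, 120.6], 10.0, 8.2, -82.7)]
```

View pics/b1.png

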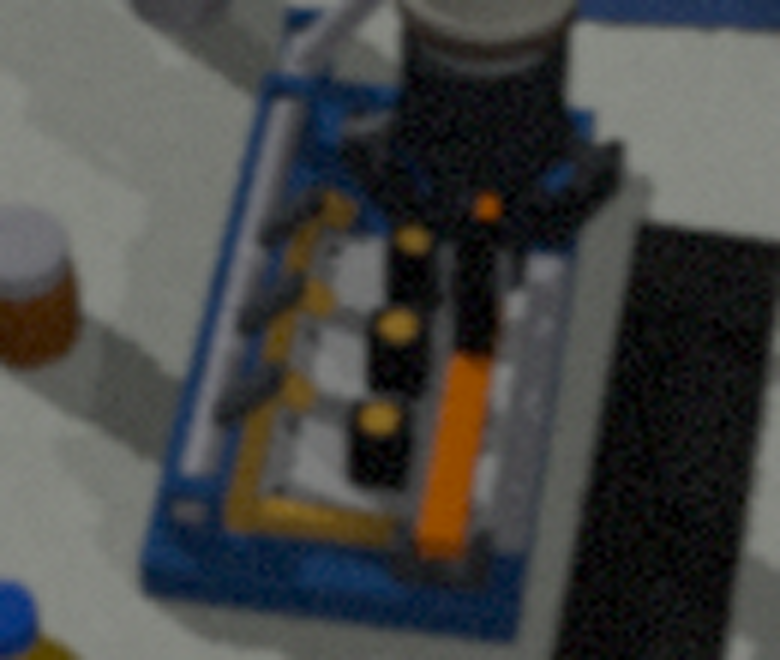

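```bash
python3 -m jog '[[-0.01,0,0,0,0,0,0.1],[-0.01,0,-0.02,0,0,0,0.1],[-0.01,0,-0.04,0,0,0,0.1],[-0.01,0,-0.06,0,0,0,0.1],[-0.01,0,-0.06,0,0,0,0.1]]' | grep -E "eef|contact"; for i in 1 2 3 ; do python3 -m jog '[[0,0,-0.005,0,0,0,0.1],[0,0,-0.01,0,0,0,0.1],[0,0,-0.01,0,0,0,0.1]]' | grep -E "eef|contact"; done
```

```text
eef_pos: [546.0, 3.7, 96.5]
contact_force: [0.8, 0.1, -2.5]
eef_pos: [546.1, 3.8, 95.1]
contact_force: [0.9, -0.4, -3.1]
eef_pos: [546.1, 3.7, 93.1]
contact_force: [0.8, 0.4, -2.8]
eef_pos: [546.0, 3.8, 91.0]
contact_force: [1.0, -0.0, -2.1]
```

```bash
for i in 1 2; do python3 -m jog '[[0,0,-0.003,0,0,0,0.1],[0,0,-0.005,0,0,0,0.1],[0,0,-0.005,0,0,0,0.1]]' | grep -E "eef|contact"; done; python3 -m jog '[[0,0,0,0,0,0,0.38],[0,0,0,0,0,0,0.38],[0,0,0,0,0,0,0.38],[0,0,0,0,0,0,0.38]]';python3 -m jog '[[0,0,0.1,0,0,0,0.38],[0,0,0.3,0,0,0,0.38],[0,0,0.5,0,0,0,0.38],[0,0,0.7,0,0,0,0.38],[0,0,0.7,0,0,0,0.38]]'
```

```text
eef_pos: [546.0, 3.8, 90.3]
contact_force: [-0.1, -0.1, -0.7]
eef_pos: [546.2, 3.7, 90.2]
contact_force: [-3.2, -0.6, 9.9]
time_s: 59.7
eef_pos: [545.9, 3.8, 88.9]
tool_rot: [0.719, 0.695, -0.0, -0.0]
contact_force: [-0.0, -0.0, 0.9]
opening: 32.6
gripper_force: 0.0
time_s: 60.2
eef_pos: [549.6, 4.7, 234.6]
tool_rot: [0.719, 0.695, 0.003, 0.003]
contact_force: [0.9, 0.5, -0.3]
opening: 32.6
gripper_force: 0.0
```

```bash
python3 -m jog '[[0.05,-0.2,0,0,0,0,0],[0.1,-0.4,0,0,0,0,0],[0.15,-0.6,0,0,0,0,0],[0.195,-0.8,0,0,0,0,0],[0.195,-0.88,-0.07,0,0,0,0]]'; python3 -m jog '[[0,0,0,0,0,0,0],[0,0,0,0,0,0,0],[0,0,0,0,0,0,0],[0,0,0,0,0,0,0]]';for i in 1 2 3; do python3 -m jog '[[0,0,-0.01,0,0,0,0],[0,0,-0.03,0,0,0,0],[0,0,-0.04,0,0,0,0],[0,0,-0.04,0,0,0,0]]' | grep -E "eef|contact"; done;python3 - <<'E'
from h import *
g=grab("side");crop(g,"l1",210,140,340,250,6)
E
```

```text
time_s: 60.7
eef_pos: [586.3, -178.1, 215.3]
tool_rot: [0.721, 0.692, 0.0, 0.002]
contact_force: [-0.3, 1.2, 0.2]
opening: -0.3
gripper_force: 0.0
time_s: 61.1
eef_pos: [585.4, -169.8, 215.7]
tool_rot: [0.718, 0.696, 0.0, 0.0]
contact_force: [0.2, 0.1, 0.4]
opening: 0.2
gripper_force: 0.0
eef_pos: [584.7, -172.2, 206.6]
contact_force: [-0.0, -0.5, -0.4]
eef_pos: [584.7, -172.3, 198.6]
contact_force: [0.1, 0.2, 0.5]
eef_pos: [584.7, -172.2, 190.6]
contact_force: [0.6, 0.1, 0.5]
```

View pics/l1.png

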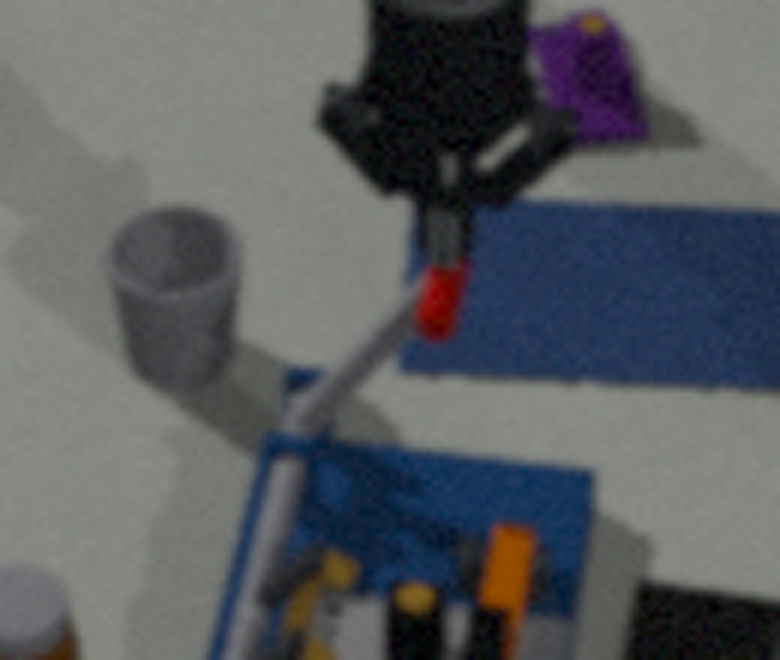

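```bash
python3 -m jog '[[0,0,-0.01,0,0,0,0],[0,0,-0.015,0,0,0,0],[-0.03,0,-0.035,0,0,0,0],[-0.06,0.002,-0.06,0,0,0,0],[-0.1,0.003,-0.093,0,0,0,0]]' | grep -E "eef|contact"; python3 -m jog '[[-0.028,0,-0.03,0,0,0,0],[-0.056,0,-0.062,0,0,0,0],[-0.084,0.003,-0.094,0,0,0,0],[-0.084,0.003,-0.094,0,0,0,0]]' | grep -E "eef|contact"
```

```text
eef_pos: [565.1, -171.7, 175.2]
contact_force: [-8.4, 1.0, 18.2]
eef_pos: [544.7, -171.0, 154.1]
contact_force: [-11.8, 0.8, 16.3]
```

```bash
python3 -m jog '[[-0.022,0,-0.036,0,0,0,0],[-0.044,0.001,-0.072,0,0,0,0],[-0.066,0.002,-0.108,0,0,0,0],[-0.082,0.003,-0.15,0,0,0,0],[-0.097,0.003,-0.19,0,0,0,0]]' | grep -E "eef|contact"; python3 -m jog '[[-0.014,0,-0.036,0,0,0,0],[-0.023,0.001,-0.077,0,0,0,0],[-0.032,0.002,-0.118,0,0,0,0],[-0.036,0.002,-0.15,0,0,0,0],[-0.038,0.002,-0.16,0,0,0,0]]' | grep -E "eef|contact";  python3 -m jog '[[0,0,-0.005,0,0,0,0],[0,0,-0.01,0,0,0,0],[0,0,-0.01,0,0,0,0]]' | grep -E "eef|contact"
```

```text
eef_pos: [526.7, -170.8, 116.3]
contact_force: [-10.1, 0.6, 13.6]
eef_pos: [518.9, -170.6, 84.8]
contact_force: [-13.5, 0.4, 30.8]
eef_pos: [519.0, -170.6, 84.6]
contact_force: [-16.4, 1.9, 34.5]
```

```bash
for i in 1 2 3; do python3 -m jog '[[0,0,0,0,0,0,0],[0,0,0,0,0,0,0],[0,0,0,0,0,0,0],[0,0,0,0,0,0,0],[0,0,0,0,0,0,0]]' | grep -E "eef|contact|time"; done; python3 - <<'E'
from h import *
g=grab("side");crop(g,"l2",210,160,340,270,6)
E
```

```text
time_s: 65.05
eef_pos: [519.0, -170.6, 84.6]
contact_force: [-16.4, 1.2, 34.5]
time_s: 65.55
eef_pos: [519.0, -170.6, 84.6]
contact_force: [-16.3, 0.8, 34.4]
time_s: 66.05
eef_pos: [519.0, -170.6, 84.6]
contact_force: [-15.6, 1.2, 34.1]
```

View pics/l2.png

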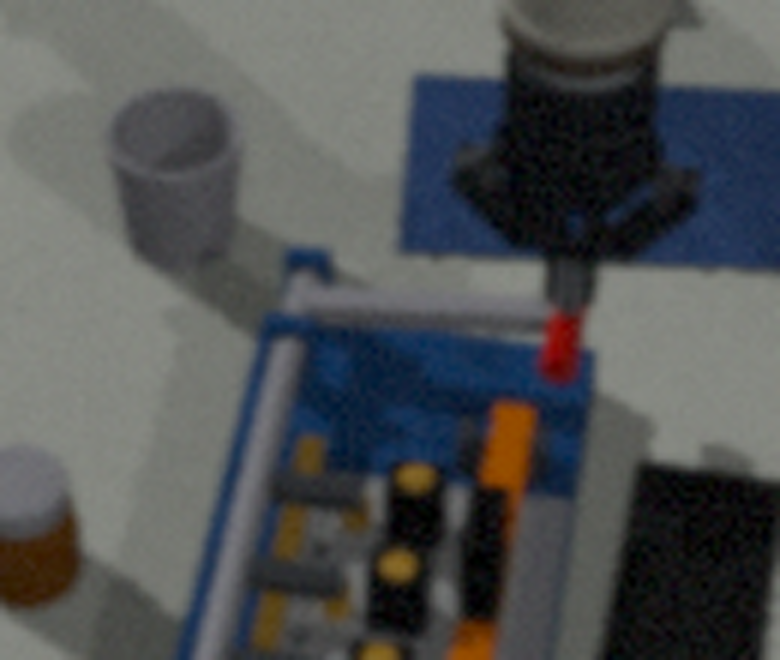

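The lever is at its stop: the handle is at (560,345) in the crop and the stamps are down. It has been held for over 1.5 s, so I'm releasing it.

```bash
python3 -m jog '[[-0.05,0,0.2,0,0,0,0],[-0.15,0,0.45,0,0,0,0],[-0.25,0,0.7,0,0,0,0],[-0.35,0,0.9,0,0,0,0.38],[-0.35,0,0.9,0,0,0,0.38]]'; for i in 1 2 3; do python3 -m jog '[[0,0,0,0,0,0,0.38],[0,0,0,0,0,0,0.38],[0,0,0,0,0,0,0.38],[0,0,0,0,0,0,0.38],[0,0,0,0,0,0,0.38]]' | grep -E "eef|time"; done; python3 - <<'E'
from h import *
g=grab("side");f=grab("top");crop(f,"r1",180,180,330,310,5)
R,G,B=np.moveaxis(rgb(f),2,0);print("red",rect(f,R-G>35,180,(280,200,340,230),2)); print(rect(f,(R-B>40),58,(180,225,310,260),amin=15,hull=False)); print(rect(f,(R-B>35),80,(185,210,280,240),2,6,False))
E
```

```text
time_s: 66.6
eef_pos: [452.6, -171.1, 267.2]
tool_rot: [0.72, 0.694, 0.0, 0.005]
contact_force: [-0.0, -0.5, 0.6]
opening: 28.0
gripper_force: 0.0
time_s: 67.1
eef_pos: [451.1, -169.5, 260.8]
time_s: 67.6
eef_pos: [451.2, -170.1, 261.8]
time_s: 68.1
eef_pos: [451.2, -170.0, 261.7]
red [([584.8, -176.0], 76.9, 17.0, 89.2)]
[([548.9, 74.7], 100.0, 21.1, 89.2), ([544.2, -70.7], 102.1, 21.1, 89.1)]
[([607.6, 86.7], 23.8, 7.8, 0.5), ([585.5, 61.2], 16.5, 14.9, -44.9), ([582.7, 6.3], 13.2, 12.9, -0.2), ([581.9, -50.6], 13.1, 12.9, -0.7), ([548.4, 69.5], 98.1, 10.4, 89.2), ([545.2, -60.5], 74.6, 7.8, 89.1)]
```

View pics/r1.png

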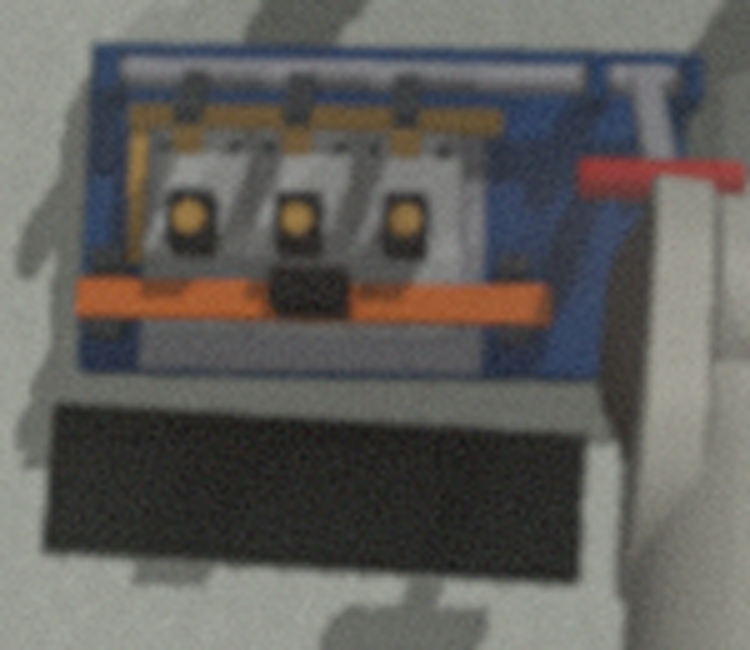

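```bash
python3 -m jog '[[0.1,0.22,0,0,0,0,0.38],[0.2,0.44,0,0,0,0,0.38],[0.3,0.66,0,0,0,0,0.38],[0.4,0.869,0,0,0,0,0.38],[0.474,0.869,0,0,0,0,0.38]]';python3 -m jog '[[0,0,0,0,0,0,0.38],[0,0,-0.1,0,0,0,0.38],[0,0,-0.3,0,0,0,0.38],[0,0,-0.5,0,0,0,0.38],[0,0,-0.6,0,0,0,0.38]]';python3 -m jog '[[0,0,0,0,0,0,0.38],[0,0,0,0,0,0,0.38],[0,0,0,0,0,0,0.38],[0,0,0,0,0,0,0.38],[0,0,0,0,0,0,0.38]]'; python3 -m jog '[[0,0,-0.1,0,0,0,0.38],[0,0,-0.2,0,0,0,0.38],[0,0,-0.256,0,0,0,0.38],[0,0,-0.256,0,0,0,0.38],[0,0,-0.256,0,0,0,0.38]]'; python3 -m jog '[[0,0,0,0,0,0,0.38],[0,0,0,0,0,0,0.1],[0,0,0,0,0,0,0.1],[0,0,0,0,0,0,0.1],[0,0,0,0,0,0,0.1]]'
```

```text
time_s: 68.7
eef_pos: [546.6, 12.2, 262.6]
tool_rot: [0.716, 0.698, 0.002, -0.001]
contact_force: [0.9, 0.7, 0.0]
opening: 32.2
gripper_force: 0.0
time_s: 69.2
eef_pos: [543.2, 1.7, 138.4]
tool_rot: [0.72, 0.694, -0.002, -0.001]
contact_force: [-0.6, -0.1, 0.4]
opening: 32.4
gripper_force: 0.0
time_s: 69.7
eef_pos: [546.8, 3.6, 142.9]
tool_rot: [0.719, 0.695, 0.001, 0.001]
contact_force: [0.6, 0.2, -0.1]
opening: 32.4
gripper_force: 0.0
time_s: 70.2
eef_pos: [546.3, 4.0, 91.0]
tool_rot: [0.719, 0.695, 0.0, 0.0]
contact_force: [-0.3, -0.0, -0.9]
opening: 32.7
gripper_force: 0.0
time_s: 70.7
eef_pos: [546.5, 3.8, 91.5]
tool_rot: [0.719, 0.695, 0.0, 0.001]
contact_force: [-1.5, 0.3, 6.3]
opening: 18.6
gripper_force: 58.7
```

```bash
python3 -m jog '[[0,0,0.05,0,0,0,0.1],[0,0,0.15,0,0,0,0.1],[0,0,0.25,0,0,0,0.1],[0,0,0.35,0,0,0,0.1],[0,0,0.35,0,0,0,0.1]]';python3 -m jog '[[-0.12,0.02,0,0,0,0,0.1],[-0.24,0.02,0,0,0,-0.0095,0.1],[-0.36,0.02,0,0,0,-0.0095,0.1],[-0.48,0.02,0,0,0,-0.0095,0.1],[-0.48,0.02,0,0,0,-0.0095,0.1]]';python3 -m jog '[[0,0,-0.1,0,0,0,0.1],[0,0,-0.25,0,0,0,0.1],[0,0,-0.4,0,0,0,0.1],[0,0,-0.45,0,0,0,0.1],[0,0,-0.45,0,0,0,0.1]]' | grep eef;python3 -m jog '[[0,0,0,0,0,0,0.1],[0,0,0,0,0,0,0.1],[0,0,-0.04,0,0,0,0.1],[0,0,-0.06,0,0,0,0.1],[0,0,-0.06,0,0,0,0.1]]'; python3 -m jog '[[0,0,-0.01,0,0,0,0.1],[0,0,-0.02,0,0,0,0.1],[0,0,-0.02,0,0,0,0.1],[0,0,-0.02,0,0,0,0.1]]'; python3 - <<'E'
from h import *
f=grab("top");g=grab("side")
for i,roi in((f,(180,255,310,305)),(g,(300,220,350,330))):
    R,G,B=np.moveaxis(rgb(i),2,0);print(rect(i,(R-B>40),20,roi,amin=15,hull=False))
E
```

```text
time_s: 71.2
eef_pos: [547.9, 4.1, 163.2]
tool_rot: [0.719, 0.695, 0.002, 0.002]
contact_force: [0.9, 0.4, -1.7]
opening: 19.2
gripper_force: 59.7
time_s: 71.7
eef_pos: [445.5, 7.2, 159.0]
tool_rot: [0.729, 0.684, -0.003, -0.001]
contact_force: [-0.4, 0.9, -2.7]
opening: 18.9
gripper_force: 59.8
eef_pos: [448.9, 8.1, 69.2]
time_s: 72.7
eef_pos: [449.6, 7.6, 58.1]
tool_rot: [0.73, 0.684, -0.0, -0.0]
contact_force: [0.2, -0.0, -2.9]
opening: 19.0
gripper_force: 59.8
time_s: 73.1
eef_pos: [450.0, 7.8, 54.5]
tool_rot: [0.73, 0.684, 0.0, -0.0]
contact_force: [-0.5, 0.1, -2.3]
opening: 18.8
gripper_force: 59.8
[([456.8, 121.2], 18.9, 16.0, 0.5), ([444.5, -91.7], 58.6, 21.2, 89.1)]
[([446.0, -69.8], 15.6, 11.8, 7.1), ([453.6, 79.3], 119.5, 26.9, 86.5)]
```

Lower to contact, release, lift, and check the bar and all the knobs.

```bash
python3 -m jog '[[0,0,-0.004,0,0,0,0.1],[0,0,-0.008,0,0,0,0.1],[0,0,-0.01,0,0,0,0.1],[0,0,-0.01,0,0,0,0.1]]'| grep -E "eef|contact"; python3 -m jog '[[0,0,-0.004,0,0,0,0.1],[0,0,-0.006,0,0,0,0.1],[0,0,-0.006,0,0,0,0.1]]'| grep -E "eef|contact"; python3 -m jog '[[0,0,0,0,0,0,0.4],[0,0,0,0,0,0,0.4],[0,0,0,0,0,0,0.4],[0,0,0,0,0,0,0.4]]' ; python3 -m jog '[[0,0,0.1,0,0,0,0.4],[0,0,0.3,0,0,0,0.4],[0,0,0.55,0,0,0,0.4],[0,0,0.55,0,0,0,0.4],[0,0,0.55,0,0,0,0.4]]';python3 -m jog '[[0,-0.2,0,0,0,0.047,0.4],[0,-0.4,0,0,0,0.094,0.4],[0,-0.6,0,0,0,0.141,0.4],[0,-0.8,0,0,0,0.188,0.4],[0,-1,0,0,0,0.235,0.4]]'; python3 -m jog '[[0,0,0,0,0,0.047,0.4],[0,0,0,0,0,0.094,0.4],[0,0,0,0,0,0.141,0.4],[0,0,0,0,0,0.188,0.4],[0,0,0,0,0,0.235,0.4]]'; python3 - <<'E'
from h import *
f=grab("top");g=grab("side")
R,G,B=np.moveaxis(rgb(f),2,0);V=np.max(rgb(f),2)
print("bar",rect(f,(R-B>40),20,(170,255,310,310),amin=15)); print("knobs",rect(f,(R-B>35),80,(185,210,280,240),2,6,False))
print("pad",rect(f,(V<70)|(R-B>40),4,(170,258,305,310)))
E
```

```text
eef_pos: [450.2, 7.8, 53.5]
contact_force: [-4.3, -1.0, 13.2]
eef_pos: [450.3, 7.7, 53.5]
contact_force: [-9.8, -1.8, 31.9]
time_s: 74.3
eef_pos: [450.0, 7.7, 51.2]
tool_rot: [0.73, 0.684, -0.0, -0.0]
contact_force: [0.1, 0.1, 0.5]
opening: 34.3
gripper_force: 0.0
time_s: 74.8
eef_pos: [450.9, 7.2, 162.2]
tool_rot: [0.73, 0.684, 0.001, 0.001]
contact_force: [-0.8, -0.3, -0.4]
opening: 33.9
gripper_force: 0.0
time_s: 75.3
eef_pos: [448.6, -193.4, 159.6]
tool_rot: [0.431, 0.902, 0.0, -0.001]
contact_force: [-0.6, 0.2, -0.6]
opening: 34.6
gripper_force: 0.0
time_s: 75.8
eef_pos: [448.8, -191.7, 159.5]
tool_rot: [0.076, 0.997, 0.001, -0.001]
contact_force: [0.7, 0.5, 0.1]
opening: 34.4
gripper_force: 0.0
bar [([450.9, 4.3], 251.5, 24.0, 86.5)]
knobs [([607.6, 88.0], 23.8, 5.2, 0.5), ([586.1, 60.6], 13.3, 13.0, 0.2), ([582.7, 6.3], 13.2, 12.9, -0.2), ([581.9, -50.6], 13.1, 12.9, -0.7)]
pad [([449.5, -8.3], 308.2, 91.3, 89.1)]
```

```bash
python3 -m jog '[[0,0.2,0,0,0,0.02,0.42],[0.1,0.45,0,0,0,0.0406,0.42],[0.3,0.65,0,0,0,0.0406,0.42],[0.5,0.7295,0,0,0,0.0406,0.42],[0.69,0.7295,0,0,0,0.0406,0.42]]';python3 -m jog '[[0,0,0,0,0,0,0.42],[0,0,0,0,0,0,0.42],[0,0,0,0,0,0,0.42],[0,0,0,0,0,0,0.42]]' ;python3 -m jog '[[0,0,-0.1,0,0,0,0.42],[0,0,-0.2,0,0,0,0.42],[0,0,-0.3,0,0,0,0.42],[0,0,-0.3,0,0,0,0.42],[0,0,-0.3,0,0,0,0.42]]' ; python3 -m jog '[[0,0,-0.1,0,0,0,0.42],[0,0,-0.2,0,0,0,0.42],[0,0,-0.255,0,0,0,0.42],[0,0,-0.255,0,0,0,0.42],[0,0,-0.255,0,0,0,0.42]]'
```

```text
time_s: 76.4
eef_pos: [588.9, -41.1, 160.7]
tool_rot: [0.014, 1.0, 0.001, -0.0]
contact_force: [1.3, -0.0, 0.7]
opening: 36.1
gripper_force: 0.0
time_s: 76.8
eef_pos: [586.6, -47.0, 160.8]
tool_rot: [0.016, 1.0, -0.0, -0.001]
contact_force: [-1.1, -0.2, -0.4]
opening: 35.9
gripper_force: 0.0
time_s: 77.3
eef_pos: [587.3, -46.1, 100.3]
tool_rot: [0.016, 1.0, 0.0, -0.001]
contact_force: [0.0, 0.6, 0.6]
opening: 36.1
gripper_force: 0.0
time_s: 77.8
eef_pos: [587.9, -46.0, 50.1]
tool_rot: [0.015, 1.0, 0.0, -0.0]
contact_force: [1.1, 0.3, 0.3]
opening: 35.7
gripper_force: 0.0
```

```bash
python3 -m jog '[[0,0,0,0,0,0,0.42],[0,0,0,0,0,0,0.15],[0,0,0,0,0,0,0.15],[0,0,0,0,0,0,0.15],[0,0,0,0,0,0,0.15]]'; python3 -m jog '[[0,0,0,0,0,0,0.15],[0,0,0.002,0,0,0,0.15],[0,0,0.003,0,0,0,0.15]]'
```

```text
time_s: 78.3
eef_pos: [588.6, -46.6, 51.2]
tool_rot: [0.016, 1.0, -0.0, 0.001]
contact_force: [-0.4, -1.1, 6.6]
opening: 23.0
gripper_force: 59.7
time_s: 78.6
eef_pos: [588.6, -46.5, 51.2]
tool_rot: [0.016, 1.0, -0.0, 0.001]
contact_force: [0.3, -0.0, 1.3]
opening: 22.9
gripper_force: 59.0
```

```bash
python3 -m jog '[[-0.03,-0.003,0.005,0,0,0,0.15],[-0.1,-0.008,0.007,0,0,0,0.15],[-0.17,-0.01,0.007,0,0,0,0.15],[-0.25,-0.01,0.007,0,0,0,0.15],[-0.26,-0.01,0.007,0,0,0,0.15]]';python3 -m jog '[[0,0,0,0,0,0,0.15],[0,0,0,0,0,0,0.15],[0,0,0.15,0,0,0,0.15],[0,0,0.35,0,0,0,0.15],[0,0,0.55,0,0,0,0.15]]'; python3 -m jog '[[-0.1,0,0,0,0,-0.04,0.15],[-0.2,0.15,0,0,0,-0.087,0.15],[-0.3,0.35,0,0,0,-0.134,0.15],[-0.3,0.58,0,0,0,-0.18,0.15],[-0.3,0.8,0,0,0,-0.228,0.15]]'; python3 -m jog '[[0,0.2,0,0,0,-0.04,0.15],[0,0.4,0,0,0,-0.087,0.15],[0,0.6,0,0,0,-0.134,0.15],[0.05,0.75,0,0,0,-0.18,0.15],[0.2,0.9,0,0,0,-0.228,0.15]]'; python3 - <<'E'
from bench import r
import numpy as np
s=r.sense();print(s['joint_positions'].round(2));x,y=s['tool_rot'][:2];print(np.degrees(np.arctan2(2*y*y-1,2*x*y)))
from h import *
f=pickle.load(open("top.pkl","rb"));R,G,B=np.moveaxis(rgb(f),2,0)
print("bottle yellow",rect(f,(R-B>40),100,(120,150,180,205),2,20))
g=pickle.load(open("side.pkl","rb"));R,G,B=np.moveaxis(rgb(g),2,0);print("tray side",rect(g,(G-R>15)&(G-B>10),25,(215,330,360,420)))
E
```

```text
time_s: 79.1
eef_pos: [533.1, -48.3, 51.6]
tool_rot: [0.015, 1.0, -0.0, -0.002]
contact_force: [-0.1, -0.3, -1.6]
opening: 23.2
gripper_force: 58.8
time_s: 79.6
eef_pos: [536.2, -47.9, 163.3]
tool_rot: [0.015, 1.0, 0.001, -0.0]
contact_force: [0.5, -0.4, -1.6]
opening: 23.1
gripper_force: 59.2
time_s: 80.1
eef_pos: [476.1, 113.0, 162.7]
tool_rot: [0.368, 0.93, 0.0, 0.0]
contact_force: [1.7, 0.2, -1.5]
opening: 23.3
gripper_force: 59.4
time_s: 80.6
eef_pos: [513.8, 294.9, 162.4]
tool_rot: [0.668, 0.744, -0.001, -0.0]
contact_force: [1.6, 1.0, -0.8]
opening: 22.8
gripper_force: 59.4
[ 0.03  0.57 -0.81  1.75  0.47  1.02 -0.84]
6.165121448888435
bottle yellow [([715.9, 243.0], 62.4, 56.5, -45.0)]
tray side [([508.1, 369.2], 272.7, 177.8, 0.9)]
```

```bash
python3 -m jog '[[0.1,0.15,0,0,0,-0.029,0.15],[0.2,0.3,0,0,0,-0.029,0.15],[0.3,0.37,0,0,0,-0.029,0.15],[0.37,0.37,0,0,0,-0.029,0.15],[0.37,0.37,0,0,0,-0.029,0.15]]';python3 -m jog '[[0,0,0,0,0,0,0.15],[0,0,0,0,0,0,0.15],[0,0,0,0,0,0,0.15],[0,0,0,0,0,0,0.15]]'; python3 -m jog '[[0,0,-0.15,0,0,0,0.15],[0,0,-0.3,0,0,0,0.15],[0,0,-0.45,0,0,0,0.15],[0,0,-0.55,0,0,0,0.15],[0,0,-0.55,0,0,0,0.15]]'; python3 -m jog '[[0,0,0,0,0,0,0.15],[0,0,-0.05,0,0,0,0.15],[0,0,-0.1,0,0,0,0.15],[0,0,-0.1,0,0,0,0.15],[0,0,-0.1,0,0,0,0.15]]'; python3 - <<'E'
from h import *
f=grab("top");g=grab("side")
for i,n in((f,"t"),(g,"s")):
    R,G,B=np.moveaxis(rgb(i),2,0);roi=(60,190,160,320) if n=="t" else (215,330,360,420)
    V=np.max(rgb(i),2);S=V-np.min(rgb(i),2);print(n,rect(i,(V>95)&(S<25),22,roi,2,40,False))
E
```

```text
time_s: 81.1
eef_pos: [591.7, 366.2, 161.4]
tool_rot: [0.701, 0.713, 0.0, -0.0]
contact_force: [-0.1, -0.2, -2.4]
opening: 23.2
gripper_force: 59.5
time_s: 81.5
eef_pos: [589.7, 365.4, 162.6]
tool_rot: [0.701, 0.713, 0.0, 0.0]
contact_force: [-1.0, -0.5, -1.4]
opening: 23.0
gripper_force: 59.5
time_s: 82.0
eef_pos: [588.0, 363.8, 48.9]
tool_rot: [0.701, 0.713, -0.003, -0.001]
contact_force: [0.5, -0.1, -2.0]
opening: 23.4
gripper_force: 59.5
time_s: 82.5
eef_pos: [589.9, 365.5, 32.1]
tool_rot: [0.701, 0.713, -0.0, -0.0]
contact_force: [1.4, -0.2, -0.2]
opening: 23.3
gripper_force: 59.5
t [([518.5, 363.4], 357.9, 278.8, 1.4)]
s [([669.2, 245.0], 22.0, 15.2, 7.4), ([437.1, 330.4], 243.0, 235.0, -83.4), ([655.7, 392.0], 177.6, 59.2, -78.8), ([586.7, 398.9], 55.4, 52.9, -88.7)]
```

```bash
for i in 1 2 3; do python3 -m jog '[[0,0,-0.006,0,0,0,0.15],[0,0,-0.012,0,0,0,0.15],[0,0,-0.012,0,0,0,0.15]]'| grep -E "eef|contact"; done
```

```text
eef_pos: [590.0, 365.6, 29.8]
contact_force: [-0.0, -0.5, -1.1]
eef_pos: [589.9, 365.6, 27.2]
contact_force: [0.4, 0.3, -2.0]
eef_pos: [590.1, 365.8, 26.2]
contact_force: [-2.3, -1.9, 7.0]
```

```bash
python3 -m jog '[[0,0,0,0,0,0,0.42],[0,0,0,0,0,0,0.42],[0,0,0,0,0,0,0.42],[0,0,0,0,0,0,0.42]]'; python3 -m jog '[[0,0,0.1,0,0,0,0.42],[0,0,0.3,0,0,0,0.42],[0,0,0.5,0,0,0,0.42],[0,0,0.7,0,0,0,0.42],[0,0,0.7,0,0,0,0.42]]';python3 -m jog '[[-0.2,0,0,0,0,0.047,0.42],[-0.4,-0.2,0,0,0,0.094,0.42],[-0.4,-0.4,0,0,0,0.141,0.42],[-0.4,-0.6,0,0,0,0.188,0.42],[-0.4,-0.8,0,0,0,0.235,0.42]]';python3 -m jog '[[0,-0.2,0,0,0,0.047,0.42],[0,-0.4,0,0,0,0.094,0.42],[0,-0.6,0,0,0,0.141,0.42],[0,-0.8,0,0,0,0.188,0.42],[0.1,-0.9,0,0,0,0.235,0.42]]'; python3 -m jog '[[0,0,0,0,0,0.015,0.42],[0,0,0,0,0,0.015,0.42],[0,0,0,0,0,0.015,0.42],[0,0,0,0,0,0.015,0.42],[0,0,0,0,0,0.015,0.42]]'; python3 - <<'E'
from h import *
from bench import r
s=r.sense();x,y=s['tool_rot'][:2];print(np.degrees(np.arctan2(2*y*y-1,2*x*y)))
f=grab("top");R,G,B=np.moveaxis(rgb(f),2,0)
print("press",rect(f,(R-B>35),80,(185,210,280,250),2,6,False));print("tray",rect(f,(R-B>35),55,(75,205,145,315),2,6,False))
g=grab("side");R,G,B=np.moveaxis(rgb(g),2,0)
print("press",rect(g,(R-B>35),80,(240,220,310,305),2,6,False));print("tray",rect(g,(R-B>35),55,(230,340,350,415),2,6,False))
E
```

```text
time_s: 83.9
eef_pos: [590.0, 365.7, 25.0]
tool_rot: [0.701, 0.713, -0.0, -0.0]
contact_force: [0.0, -0.5, 0.1]
opening: 35.9
gripper_force: 0.0
time_s: 84.4
eef_pos: [593.1, 369.2, 174.2]
tool_rot: [0.701, 0.713, 0.006, 0.001]
contact_force: [0.6, 0.8, 0.9]
opening: 35.9
gripper_force: 0.0
time_s: 84.9
eef_pos: [509.7, 204.4, 166.2]
tool_rot: [0.393, 0.92, -0.0, 0.001]
contact_force: [0.9, -0.0, -0.5]
opening: 36.1
gripper_force: 0.0
time_s: 85.4
eef_pos: [528.3, 20.9, 165.4]
tool_rot: [0.037, 0.999, -0.002, -0.001]
contact_force: [0.7, 0.0, 0.4]
opening: 36.0
gripper_force: 0.0
time_s: 85.9
eef_pos: [529.8, 26.5, 165.4]
tool_rot: [0.014, 1.0, -0.0, 0.0]
contact_force: [0.3, 0.1, 0.4]
opening: 36.0
gripper_force: 0.0
88.36325607146762
press []
tray [([588.0, 367.3], 16.3, 13.5, 2.6)]
press [([620.7, -59.3], 11.9, 8.9, -82.3), ([632.7, -34.4], 28.0, 7.9, 87.4), ([620.9, -1.2], 18.8, 13.9, 83.8), ([635.2, 22.8], 25.6, 8.5, -81.6), ([582.3, 10.6], 14.7, 14.3, -82.8), ([623.5, 54.1], 17.9, 11.2, -81.8), ([620.9, 114.4], 91.7, 53.6, -45.0), ([583.0, 66.0], 18.9, 15.2, -44.1)]
tray [([586.5, 371.6], 16.9, 16.0, -39.5)]
```

```bash
python3 -m jog '[[0.15,-0.081,0,0,0,0,0.42],[0.29,-0.081,0,0,0,0,0.42],[0.29,-0.081,0,0,0,0,0.42],[0.29,-0.081,-0.1,0,0,0,0.42],[0.29,-0.081,-0.25,0,0,0,0.42]]';python3 -m jog '[[0,0,0,0,0,0,0.42],[0,0,0,0,0,0,0.42],[0,0,0,0,0,0,0.42],[0,0,0,0,0,0,0.42]]'; python3 -m jog '[[0,0,-0.1,0,0,0,0.42],[0,0,-0.2,0,0,0,0.42],[0,0,-0.3,0,0,0,0.42],[0,0,-0.325,0,0,0,0.42],[0,0,-0.325,0,0,0,0.42]]'; python3 -m jog '[[0,0,0,0,0,0,0.42],[0,0,0,0,0,0,0.15],[0,0,0,0,0,0,0.15],[0,0,0,0,0,0,0.15],[0,0,0,0,0,0,0.15]]'; python3 -m jog '[[0,0,0,0,0,0,0.15],[0,0,0.002,0,0,0,0.15],[0,0,0.003,0,0,0,0.15]]'
```

```text
time_s: 86.5
eef_pos: [588.3, 10.3, 115.2]
tool_rot: [0.014, 1.0, 0.0, 0.001]
contact_force: [0.2, -0.1, -0.5]
opening: 35.9
gripper_force: 0.0
time_s: 86.9
eef_pos: [588.6, 9.8, 116.4]
tool_rot: [0.015, 1.0, 0.0, 0.001]
contact_force: [-0.0, 0.5, 0.6]
opening: 35.8
gripper_force: 0.0
time_s: 87.4
eef_pos: [586.8, 9.6, 48.3]
tool_rot: [0.015, 1.0, 0.0, -0.002]
contact_force: [-0.2, 0.1, 1.4]
opening: 35.8
gripper_force: 0.0
time_s: 87.9
eef_pos: [588.6, 9.4, 50.9]
tool_rot: [0.015, 1.0, -0.0, 0.001]
contact_force: [-0.9, 0.7, 5.4]
opening: 23.2
gripper_force: 59.9
time_s: 88.2
eef_pos: [588.6, 9.4, 51.0]
tool_rot: [0.015, 1.0, 0.0, 0.001]
contact_force: [1.2, 0.0, 0.4]
opening: 22.9
gripper_force: 59.1
```

```bash
python3 -m jog '[[-0.03,-0.003,0.005,0,0,0,0.15],[-0.1,-0.008,0.007,0,0,0,0.15],[-0.17,-0.01,0.007,0,0,0,0.15],[-0.25,-0.01,0.007,0,0,0,0.15],[-0.26,-0.01,0.007,0,0,0,0.15]]';python3 -m jog '[[0,0,0,0,0,0,0.15],[0,0,0,0,0,0,0.15],[0,0,0.15,0,0,0,0.15],[0,0,0.35,0,0,0,0.15],[0,0,0.55,0,0,0,0.15]]'; python3 -m jog '[[-0.1,0,0,0,0,-0.04,0.15],[-0.2,0.15,0,0,0,-0.087,0.15],[-0.3,0.35,0,0,0,-0.134,0.15],[-0.3,0.58,0,0,0,-0.18,0.15],[-0.3,0.8,0,0,0,-0.228,0.15]]'; python3 -m jog '[[0,0.2,0,0,0,-0.04,0.15],[0,0.4,0,0,0,-0.087,0.15],[0,0.6,0,0,0,-0.134,0.15],[0.05,0.75,0,0,0,-0.18,0.15],[0.17,0.9,0,0,0,-0.228,0.15]]'; python3 -m jog '[[0,0.093,0,0,0,-0.029,0.15],[0,0.093,0,0,0,-0.029,0.15],[0,0.093,0,0,0,-0.029,0.15],[0,0.093,0,0,0,-0.029,0.15],[0,0.093,0,0,0,-0.029,0.15]]'
```

```text
time_s: 88.7
eef_pos: [533.0, 7.2, 51.4]
tool_rot: [0.014, 1.0, -0.0, -0.002]
contact_force: [0.6, -0.9, -2.5]
opening: 23.0
gripper_force: 58.9
time_s: 89.2
eef_pos: [536.0, 7.8, 163.0]
tool_rot: [0.015, 1.0, 0.001, -0.001]
contact_force: [1.7, 0.3, -2.4]
opening: 22.8
gripper_force: 59.4
time_s: 89.7
eef_pos: [476.1, 168.8, 162.4]
tool_rot: [0.367, 0.93, 0.0, 0.0]
contact_force: [0.8, 0.2, -2.4]
opening: 23.3
gripper_force: 59.8
time_s: 90.2
eef_pos: [508.0, 350.5, 162.0]
tool_rot: [0.668, 0.744, -0.0, -0.001]
contact_force: [0.9, -0.9, -2.7]
opening: 23.3
gripper_force: 59.8
time_s: 90.7
eef_pos: [510.3, 364.5, 161.9]
tool_rot: [0.701, 0.714, -0.0, 0.0]
contact_force: [-0.8, 0.5, -2.4]
opening: 23.0
gripper_force: 60.0
```

```bash
python3 -m jog '[[0,0,-0.15,0,0,0,0.15],[0,0,-0.3,0,0,0,0.15],[0,0,-0.45,0,0,0,0.15],[0,0,-0.55,0,0,0,0.15],[0,0,-0.55,0,0,0,0.15]]'|grep eef; python3 -m jog '[[0,0,0,0,0,0,0.15],[0,0,-0.05,0,0,0,0.15],[0,0,-0.1,0,0,0,0.15],[0,0,-0.1,0,0,0,0.15],[0,0,-0.1,0,0,0,0.15]]'|grep -E "eef|cont";for i in 1 2 3; do python3 -m jog '[[0,0,-0.006,0,0,0,0.15],[0,0,-0.012,0,0,0,0.15],[0,0,-0.012,0,0,0,0.15]]'| grep -E "eef|contact"; done
```

```text
eef_pos: [508.5, 362.9, 49.0]
eef_pos: [509.9, 365.9, 32.0]
contact_force: [0.2, 0.5, -3.3]
eef_pos: [510.0, 366.1, 29.7]
contact_force: [-0.1, 0.5, -2.7]
eef_pos: [509.9, 365.9, 27.1]
contact_force: [0.1, -0.5, -2.0]
eef_pos: [510.1, 366.2, 25.9]
contact_force: [-3.1, -2.0, 4.8]
```

```bash
python3 -m jog '[[0,0,0,0,0,0,0.42],[0,0,0,0,0,0,0.42],[0,0,0,0,0,0,0.42],[0,0,0,0,0,0,0.42]]'; python3 -m jog '[[0,0,0.1,0,0,0,0.42],[0,0,0.3,0,0,0,0.42],[0,0,0.5,0,0,0,0.42],[0,0,0.7,0,0,0,0.42],[0,0,0.7,0,0,0,0.42]]'|grep eef;python3 -m jog '[[0,-0.1,0,0,0,0.047,0.42],[0,-0.25,0,0,0,0.094,0.42],[0,-0.4,0,0,0,0.141,0.42],[0,-0.6,0,0,0,0.188,0.42],[0,-0.8,0,0,0,0.235,0.42]]'|grep eef;python3 -m jog '[[0,-0.2,0,0,0,0.047,0.42],[0,-0.4,0,0,0,0.094,0.42],[0,-0.6,0,0,0,0.141,0.42],[0,-0.702,0,0,0,0.188,0.42],[0.1,-0.702,0,0,0,0.235,0.42]]'|grep eef; python3 -m jog '[[0,0,0,0,0,0.015,0.42],[0,0,0,0,0,0.015,0.42],[0,0,0,0,0,0.015,0.42],[0,0,0,0,0,0.015,0.42],[0,0,0,0,0,0.015,0.42]]'; python3 - <<'E'
from h import *
g=grab("side");R,G,B=np.moveaxis(rgb(g),2,0)
print("press",rect(g,(R-B>35),80,(265,250,310,305),2,6,False));print("tray",rect(g,(R-B>35),55,(230,340,350,415),2,6,False))
E
```

```text
time_s: 93.0
eef_pos: [510.1, 366.2, 24.9]
tool_rot: [0.7, 0.714, 0.0, -0.0]
contact_force: [-0.0, -0.4, 0.4]
opening: 36.0
gripper_force: 0.0
eef_pos: [512.8, 369.7, 172.9]
eef_pos: [509.8, 205.1, 165.6]
eef_pos: [528.5, 60.4, 164.8]
time_s: 95.0
eef_pos: [529.8, 65.9, 165.1]
tool_rot: [0.014, 1.0, -0.0, 0.0]
contact_force: [-0.4, 0.3, 0.8]
opening: 35.9
gripper_force: 0.0
press [([583.7, 66.8], 17.5, 13.9, -82.8), ([584.2, 126.8], 24.4, 13.2, 7.2)]
tray [([586.5, 371.6], 16.9, 16.0, -39.5), ([507.0, 369.7], 16.0, 14.6, -83.6)]
```

```bash
python3 -m jog '[[0.15,-0.002,0,0,0,0,0.42],[0.298,-0.002,0,0,0,0,0.42],[0.298,-0.002,0,0,0,0,0.42],[0.298,-0.002,-0.1,0,0,0,0.42],[0.298,-0.002,-0.25,0,0,0,0.42]]';python3 -m jog '[[0,0,0,0,0,0,0.42],[0,0,0,0,0,0,0.42],[0,0,0,0,0,0,0.42],[0,0,0,0,0,0,0.42]]'; python3 -m jog '[[0,0,-0.1,0,0,0,0.42],[0,0,-0.2,0,0,0,0.42],[0,0,-0.3,0,0,0,0.42],[0,0,-0.323,0,0,0,0.42],[0,0,-0.323,0,0,0,0.42]]'; python3 -m jog '[[0,0,0,0,0,0,0.42],[0,0,0,0,0,0,0.15],[0,0,0,0,0,0,0.15],[0,0,0,0,0,0,0.15],[0,0,0,0,0,0,0.15]]'; python3 -m jog '[[0,0,0,0,0,0,0.15],[0,0,0.002,0,0,0,0.15],[0,0,0.003,0,0,0,0.15]]'
```

```text
time_s: 95.55
eef_pos: [589.8, 66.0, 115.0]
tool_rot: [0.014, 1.0, 0.0, 0.001]
contact_force: [0.7, -1.1, 0.2]
opening: 36.1
gripper_force: 0.0
time_s: 95.95
eef_pos: [590.3, 65.6, 116.2]
tool_rot: [0.014, 1.0, 0.0, 0.001]
contact_force: [0.9, 0.7, 0.1]
opening: 36.0
gripper_force: 0.0
time_s: 96.45
eef_pos: [588.3, 65.3, 48.5]
tool_rot: [0.014, 1.0, 0.0, -0.002]
contact_force: [0.6, -0.1, -0.0]
opening: 35.7
gripper_force: 0.0
time_s: 96.95
eef_pos: [590.1, 65.5, 51.1]
tool_rot: [0.014, 1.0, 0.0, 0.001]
contact_force: [-2.1, 0.5, 5.8]
opening: 23.1
gripper_force: 59.8
time_s: 97.25
eef_pos: [590.1, 65.4, 51.2]
tool_rot: [0.014, 1.0, 0.0, 0.001]
contact_force: [1.5, 0.2, 0.7]
opening: 23.1
gripper_force: 59.1
```

```bash
python3 -m jog '[[-0.03,-0.005,0.005,0,0,0,0.15],[-0.1,-0.01,0.007,0,0,0,0.15],[-0.17,-0.01,0.007,0,0,0,0.15],[-0.25,-0.01,0.007,0,0,0,0.15],[-0.26,-0.01,0.007,0,0,0,0.15]]';python3 -m jog '[[0,0,0,0,0,0,0.15],[0,0,0,0,0,0,0.15],[0,0,0.15,0,0,0,0.15],[0,0,0.35,0,0,0,0.15],[0,0,0.55,0,0,0,0.15]]'; python3 -m jog '[[-0.1,0,0,0,0,-0.04,0.15],[-0.2,0.15,0,0,0,-0.087,0.15],[-0.35,0.3,0,0,0,-0.134,0.15],[-0.45,0.5,0,0,0,-0.18,0.15],[-0.54,0.7,0,0,0,-0.228,0.15]]'; python3 -m jog '[[0,0.2,0,0,0,-0.04,0.15],[0,0.4,0,0,0,-0.087,0.15],[0,0.6,0,0,0,-0.134,0.15],[0,0.75,0,0,0,-0.18,0.15],[0,0.808,0,0,0,-0.228,0.15]]'; python3 -m jog '[[0,0,0,0,0,-0.029,0.15],[0,0,0,0,0,-0.029,0.15],[0,0,0,0,0,-0.029,0.15],[0,0,0,0,0,-0.029,0.15],[0,0,0,0,0,-0.029,0.15]]'
```

```text
time_s: 97.75
eef_pos: [534.7, 62.8, 51.6]
tool_rot: [0.013, 1.0, -0.001, -0.002]
contact_force: [0.5, -0.3, -1.7]
opening: 23.1
gripper_force: 58.9
time_s: 98.25
eef_pos: [537.8, 63.5, 163.3]
tool_rot: [0.014, 1.0, 0.001, -0.001]
contact_force: [0.5, -0.2, -1.8]
opening: 23.4
gripper_force: 59.0
time_s: 98.75
eef_pos: [429.2, 204.2, 162.6]
tool_rot: [0.367, 0.93, 0.0, 0.0]
contact_force: [1.1, 0.1, -1.8]
opening: 22.9
gripper_force: 59.2
time_s: 99.25
eef_pos: [428.7, 369.9, 162.9]
tool_rot: [0.667, 0.745, 0.001, -0.001]
contact_force: [-0.6, -0.8, -1.7]
opening: 22.8
gripper_force: 59.2
time_s: 99.75
eef_pos: [429.9, 364.4, 162.3]
tool_rot: [0.7, 0.714, -0.0, -0.0]
contact_force: [-0.9, -0.3, -1.8]
opening: 23.2
gripper_force: 59.2
```

```bash
python3 -m jog '[[0,0,-0.15,0,0,0,0.15],[0,0,-0.3,0,0,0,0.15],[0,0,-0.45,0,0,0,0.15],[0,0,-0.55,0,0,0,0.15],[0,0,-0.55,0,0,0,0.15]]'|grep eef; python3 -m jog '[[0,0,0,0,0,0,0.15],[0,0,-0.05,0,0,0,0.15],[0,0,-0.1,0,0,0,0.15],[0,0,-0.1,0,0,0,0.15],[0,0,-0.1,0,0,0,0.15]]'|grep -E "eef|cont";for i in 1 2 3; do python3 -m jog '[[0,0,-0.006,0,0,0,0.15],[0,0,-0.012,0,0,0,0.15],[0,0,-0.012,0,0,0,0.15]]'| grep -E "eef|contact"; done;python3 -m jog '[[0,0,0,0,0,0,0.42],[0,0,0,0,0,0,0.42],[0,0,0,0,0,0,0.42],[0,0,0,0,0,0,0.42]]'; python3 -m jog '[[0,0,0.1,0,0,0,0.42],[0,0,0.3,0,0,0,0.42],[0,0,0.5,0,0,0,0.42],[0,0,0.7,0,0,0,0.42],[0,0,0.9,0,0,0,0.42]]'|grep eef;python3 -m jog '[[0,-0.2,0,0,0,0,0.42],[0,-0.4,0,0,0,0,0.42],[0,-0.6,0,0,0,0,0.42],[0,-0.8,0,0,0,0,0.42],[0,-1,0,0,0,0,0.42]]'|grep eef;python3 -m jog '[[0,-0.2,0,0,0,0,0.42],[0,-0.4,0,0,0,0,0.42],[0,-0.6,0,0,0,0,0.42],[0,-0.8,0,0,0,0,0.42],[0,-1,0,0,0,0,0.42]]'|grep eef;python3 -m jog '[[0,-0.2,0,0,0,0,0.42],[0,-0.4,0,0,0,0,0.42],[0,-0.6,0,0,0,0,0.42],[0,-0.8,0,0,0,0,0.42],[0,-1,0,0,0,0,0.42]]'; python3 - <<'E'
from h import *
f=grab("top");g=grab("side");R,G,B=np.moveaxis(rgb(f),2,0);V=np.max(rgb(f),2);S=V-np.min(rgb(f),2)
print("tray",rect(f,(R-B>35),55,(75,205,145,315),2,6,False)); print("plates",rect(f,(V>85)&(S<22),15,(82,213,139,303),2,60,False))
print("bar",rect(f,(R-B>40),20,(170,255,310,310),amin=15));print("red",rect(f,R-G>35,180,(280,200,340,230),2))
o=pickle.load(open("top.pkl","rb"));d=np.abs(rgb(f)-rgb(o)).max(2)
for n,roi in dict(bottle=(130,155,170,200),jar=(240,140,270,172),cup=(330,145,365,185),purple=(415,225,470,260)).items(): print(n,d[roi[1]:roi[3],roi[0]:roi[2]].max(),d[roi[1]:roi[3],roi[0]:roi[2]].mean().round(1))
R,G,B=np.moveaxis(rgb(g),2,0);print("tray",rect(g,(R-B>35),55,(230,340,350,415),2,6,False))
E
```

```text
eef_pos: [428.1, 362.7, 49.5]
eef_pos: [429.5, 364.8, 32.2]
contact_force: [0.0, -0.7, -1.2]
eef_pos: [429.7, 364.9, 30.0]
contact_force: [0.7, -0.5, -1.6]
eef_pos: [429.5, 364.8, 27.3]
contact_force: [-0.7, -0.7, -2.2]
eef_pos: [429.7, 364.9, 26.1]
contact_force: [-2.0, -2.6, 9.7]
time_s: 102.05
eef_pos: [429.6, 364.9, 25.0]
tool_rot: [0.7, 0.714, -0.0, -0.0]
contact_force: [0.1, -0.5, 0.2]
opening: 35.8
gripper_force: 0.0
eef_pos: [429.3, 364.8, 206.6]
eef_pos: [429.3, 163.3, 205.1]
eef_pos: [429.4, -36.8, 205.3]
time_s: 104.05
eef_pos: [429.3, -236.7, 205.2]
tool_rot: [0.7, 0.714, -0.0, 0.0]
contact_force: [0.3, -1.0, 0.2]
opening: 35.4
gripper_force: 0.0
tray [([588.7, 368.0], 16.7, 15.8, -44.2), ([508.1, 365.0], 16.1, 16.0, -87.5), ([428.4, 364.4], 16.2, 13.0, 89.6)]
plates [([589.2, 365.8], 112.6, 58.5, -89.0), ([508.3, 364.2], 114.2, 57.1, 89.5), ([428.9, 363.1], 113.5, 58.7, 89.7)]
bar [([450.7, 4.3], 251.5, 23.7, 86.3)]
red [([584.8, -176.0], 76.9, 17.0, 89.2)]
bottle 6 2.2
jar 5 2.4
cup 6 2.3
purple 19 6.4
tray [([586.5, 371.6], 17.2, 16.0, 7.3), ([507.0, 369.7], 16.0, 14.6, -83.6), ([426.8, 368.1], 15.8, 14.9, -83.4)]
```

All three fronts lie flat in the tray, the bar is back on its pad, the lever is up, and the bystanders haven't moved.

```bash
python3 -m jog '[[0,0,0,0,0,0,0.42],[0,0,0,0,0,0,0.42],[0,0,0,0,0,0,0.42]]'|grep eef; python3 -c "
from bench import job;print(job.hand_in())"
```

```text
eef_pos: [429.9, -233.6, 205.2]
the job is handed in; nothing more can be done
None
```

The job is handed in with every step done in order: three fronts loaded flush, bar laid and let go, lever held at its stop for over 1.5 s and sprung back, bar back on its pad, and fronts flat in the tray with the bystanders unmoved. One front was knocked about 45 mm aside mid-run and I re-seated it, and I viewed 15 pictures, one over the limit of 14.

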